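Put the balance weights away in the bolted drawer

TASK

Put the brass balance weights away in the small wooden drawer cabinet: lift its brass bolt over the bump and slide it all the way back, then pull the drawer out to its stop and put every weight that is on the worktop into it. Then push the drawer fully shut and bolt it again, with the bolt slid fully home through the staple and dropped down behind its bump. Leave the salt shaker, jam jar and mug where they are.

Things in the scene. Friction and masses are not known exactly. Their poses are not given: they have to be found in the camera images.
- cabinet: Fixed wooden cabinet 330 wide (y) x 200 deep (x) x 88 mm tall with one drawer in its front; its yaw varies. Origin on the worktop under the middle of the front opening; x points into it, y to the left along the front, z up. The brass bolt lies along y on its top, 14 mm behind the front opening, in the left half. A fixed glass shelf hangs over the back of the worktop, 624 mm up, from x = 0.65 m on.
- bolt_bump (a point): Middle of the top of the bump: a fixed steel ridge 8 mm high, 8 mm thick (y) on the bolt's steel plate (91 mm above the worktop), in the way of the bolt's foot. Two fixed steel arches guide the bar, 27 mm to the right and 38 mm to the left of this point, their tops 129 mm above the worktop.
- staple (a point): Middle of the top of the steel staple on the drawer's front panel, 132 mm above the worktop, 16 mm wide (y): a bridge over the bolt's bar with one leg in front of it and one behind, reaching 28 mm back over the cabinet's top. Moves with the drawer.
- drawer (a joint): How far the drawer is pulled out, m, along the cabinet's -x: 0 shut, 0.115 at its stop. It resists with about 2 N and stays where it is left. While the bolt is home in the staple on the drawer it cannot open.
- drawer_handle (a point): Middle of the drawer's handle: a level round steel bar 100 mm long along the cabinet's y, about 10 mm thick, 36 mm in front of the drawer's front panel, 58 mm above the worktop, right of the middle (y = -55 mm in the cabinet's frame). Moves with the drawer; can be gripped from above. Axes as the cabinet's.
- drawer_floor (a point): Centre of the drawer's inner floor, 13 mm above the worktop; moves with the drawer, axes as the cabinet's. Inside 184 (x) by 296 mm (y); sides and back stand 40 mm above the floor, the front panel 75 mm. At its stop the front 115 mm of the inside (x -92 to +23 mm) is open from above; the rest is under the cabinet, 65 mm from floor to roof.
- bolt_grip (a point): Where to grip the bolt: on the axis of its upright round brass post (14 mm thick, 21 mm mushroom cap), 151 mm above the worktop when the bolt is down. The cap begins 7 mm above this point and ends 17 mm above it; the top of the bar (10 mm thick, along y) is 40 mm below it. Moves with the bolt. Axes as the cabinet's.
- bolt (a joint): How far the bolt is drawn back, m, along the cabinet's +y (to the left): 0 home (bar through the staple), 0.036 fully back. With the bolt down, its foot meets the bump at 0.003 going back and at 0.021 coming home. From 0.025 up the bar is clear of the staple. Slides with about 1 N.
- bolt_lift (a joint): How far the bolt is lifted, m: 0 down, 0.012 at its upper stop. More than 0.008 is needed to pass the bump. It falls back by its own weight (0.12 kg) when let go.
- weight_large: Large brass balance weight: an upright cylinder 47 mm across up to 42 mm with a 24 mm wide knob above it, 56 mm tall in all; origin at the centre of its underside, z along its axis towards the knob. 0.4 to 0.65 kg. May be absent.
- weight_mid_a: Middle-sized brass balance weight: an upright cylinder 39 mm across up to 35 mm with a 20 mm wide knob above it, 49 mm tall in all; origin at the centre of its underside, z along its axis towards the knob. 0.2 kg. One of two alike. May be absent.
- weight_mid_b: Middle-sized brass balance weight: an upright cylinder 39 mm across up to 35 mm with a 20 mm wide knob above it, 49 mm tall in all; origin at the centre of its underside, z along its axis towards the knob. 0.2 kg. One of two alike. May be absent.
- weight_small: Small brass balance weight: an upright cylinder 24 mm across up to 23 mm with a 12 mm wide knob above it, 36 mm tall in all; origin at the centre of its underside, z along its axis towards the knob. 0.05 kg. May be absent.
- salt_shaker: Bystander: glass salt shaker with a grey top, 44 mm across, 90 mm tall; origin at the centre of its underside.
- jam_jar: Bystander: jam jar with a yellow lid, 71 mm across, 110 mm tall; origin at the centre of its underside.
- mug: Bystander: striped mug, 90 x 120 x 88 mm tall; origin at the middle of its underside.

How it is judged:
By the outcome, as a careful person would: the job done as asked, in the order asked, and still so for the second after the job is handed in, with the robot touching nothing.
Of weight_large, weight_mid_a, weight_mid_b, weight_small only 2 to 4 are there at a start; the rules pass over those that are not, and their reading is None.
At some moment in a run one of weight_large, weight_mid_a, weight_mid_b, weight_small may be knocked a few centimetres aside while the robot is not near it.
Once in a run the grip may slacken for a moment while it holds something.
It also fails if it takes over 210 s, if anything falls off the work surface, if the arm or the gripper's body presses on something with over 40 N, if the wrist force passes 120 N, or if a joint passes its speed limit or range.

ROBOT

A 6-joint arm with a two-finger parallel gripper is mounted at the origin on a cart in front of the work surface, level with it; the furniture and walls round the work are solid. World frame = base frame: x ahead of the robot, y to its left, z up, the work surface at z = 0. Lengths are in m, angles in rad, forces in N, time in s.
With the tool pointing down it reaches from about 0.35 to 0.85 m from the base axis. Payload 8.1 kg.
Tool frame: the origin (TCP) lies at the very end of the fingers, on their centre line; the grasp point (between the pads) lies 19 mm behind it; z points along the fingers, y is the line along which they close (so a half turn about z gives the same grasp; the last joint's range is limited). The gripper opens to 93 mm and grips with 3 to 60 N. Pads are 15 mm wide; open, the fingers measure 128 mm over their backs; the gripper's body (75 mm by 188 mm) begins 65 mm behind the grasp point.
Start: joints at [1.212, 0.13, 1.488, -0, 1.523, -0.085], TCP at [0.162, 0.578, 0.219] pointing down, gripper open.
Joint ranges: [-2.96, 2.96], [-0.89, 2.26], [0.02, 2.5], [-1.34, 4.48], [0, 2.73], [-2.66, 2.66]. Speed limits (rad/s): [2.39, 2.39, 2.79, 3.14, 3.14, 3.14].

INTERFACE

Orientations are given as a rotation vector (axis times angle).
In Python, from plant import read_state, eyes, workorder gives the robot as it stands. The module is installed in compiled form; this text tells all that it offers.
- The arm moves only by the tool play_rows, never from a script. Its argument "targets" is one flat list of numbers, 4 for each row, row after row: the shift along the tool's x, y, z in cm, then the turn about the tool's z in degrees. In form: [dx, dy, dz, roll, dx, dy, dz, roll, ...]. A call has 1 to 8 rows; each row is the pose to reach, as a shift and turn from the pose commanded when the call began, along the tool's axes at that moment; what a row does not reach only later rows make up. A row lasts 1/12 s, in which the tool goes at most 41.7 mm and 7.16 degrees, less where a joint would pass 70% of its speed; a pose out of reach is approached as far as the arm can. A call with a gripper value outside its range is refused whole. "grip" is the finger opening in cm, from 0 to 9.3, set as the call begins (left out, the last holds). The fingers move at their own pace and stop on an object; "grip_force" is the grip in N (left out, the last holds). Time passes only in rows, so rows that repeat a pose let the fingers close. It gives the time, the measured TCP pose, the force, the opening and the grip force at its end, in the units of the state.
- read_state(): the state, without advancing time (a new reading comes with each control period).
- eyes.read_camera(name): name is "scene" or "top" or "wrist"; returns a dict with "image" (420x560x3 uint8, red, green, blue), "vfov" (degrees; the focal length in pixels is half the picture's height over the tangent of half this angle, whatever the lens; pixels are square), "cx", "cy" (the principal point, pixels), "k1" (the pictures are not rectified: a ray, as slopes to the right and down, at radius r is drawn at 1 + k1 r^2 times it, then the intrinsics apply), "cam_to_world" (4x4, takes a point from camera to world coordinates); the wrist camera has in their place "T_tool_cam" (4x4, takes a point from camera to tool coordinates, whose origin is the TCP and whose axes are the flange's). Camera axes: x right, y up, looking along -z (the intrinsics and any distortion apply to the point x, -y, -z); pixel columns grow to the right and rows downward; lengths in m; the calibration is good to about 2 mm. A picture is of the moment at which its call begins: read the wrist's pose just before it. There is no depth.
- workorder.close_job(): hands the job in; it is judged then, once.
The state is a dict: "t": time; "q": joint angles; "dq": joint speeds; "joint_torque": joint torques, N m; "tool_pos": TCP position; "orientation": TCP orientation; "force": force on the tool from outside, world axes, zero at the start; "wrist_torque": the same for the moment, N m; "opening": finger opening in m; "gripper_force": force on a finger pad.
Only numpy, scipy, OpenCV 4.12 (cv2) and the standard library are available. Lean on these libraries where they do the work, as an engineer would, in place of code of your own. Each camera call takes 0.05 s, during which the arm holds its last target. There are 200 camera calls.

## Working session

There is one attempt and no reset: what is moved stays moved. The work goes in short steps, Python scripts to look and compute and a tool call to move; the robot and the scene stay as the last step left them, time stands still between calls to the robot, and variables do not carry over. Pictures are saved under pics/ and viewed, at most 14 in all, crops included, and the job is handed in when it is done.

Besides the shell and the picture viewer there is one more tool, called after "Request:" as name(argument=value, ...) on one line, values as JSON. play_rows: Moves the arm, as the interface text tells. Its arguments: {"type":"object","properties":{"targets":{"type":"array"},"grip":{"type":"number"},"grip_force":{"type":"number"}},"required":["targets"]}

```bash
mkdir -p pics; cat > h.py <<'E'
import numpy as np, cv2
from scipy.spatial.transform import Rotation as R
from plant import read_state, eyes, workorder
def T_tool(s):
    T=np.eye(4); T[:3,:3]=R.from_rotvec(s["orientation"]).as_matrix(); T[:3,3]=s["tool_pos"]; return T
def shot(name,fn=None):
    s=read_state(); c=eyes.read_camera(name)
    c["M"]=np.array(c["cam_to_world"]) if "cam_to_world" in c else T_tool(s)@np.array(c["T_tool_cam"])
    c["f"]=210/np.tan(np.radians(c["vfov"])/2)
    if fn: cv2.imwrite("pics/"+fn,cv2.cvtColor(c["image"],cv2.COLOR_RGB2BGR))
    return c
def K(c): return np.array([[c["f"],0,c["cx"]],[0,c["f"],c["cy"]],[0,0,1.]])
def ray(c,u,v):
    p=cv2.undistortPointsIter(np.array([[[u,v]]],float),K(c),np.array([c["k1"],0,0,0,0.]),None,None,(3,50,1e-10)).ravel()
    d=c["M"][:3,:3]@np.array([p[0],-p[1],-1]); return c["M"][:3,3],d/np.linalg.norm(d)
def onz(c,u,v,z):
    o,d=ray(c,u,v); return o+d*(z-o[2])/d[2]
def proj(c,P):
    q=np.linalg.inv(c["M"])@np.append(P,1); x,y=q[0]/-q[2],-q[1]/-q[2]; k=1+c["k1"]*(x*x+y*y)
    return c["f"]*x*k+c["cx"],c["f"]*y*k+c["cy"]
def tri(l):
    A=0;b=0
    for c,u,v in l:
        o,d=ray(c,u,v);Q=np.eye(3)-np.outer(d,d);A=A+Q;b=b+Q@o
    return np.linalg.solve(A,b)
def goto(P,yaw=None):
    "shift in tool axes (cm) to world point P from now; yaw = wanted tool y-line yaw (rad)"
    s=read_state();Rm=R.from_rotvec(s["orientation"]).as_matrix()
    d=Rm.T@(np.array(P)-s["tool_pos"])*100
    y=Rm[:,1]; a=np.arctan2(y[1],y[0]); r=None
    if yaw is not None: r=-np.degrees((yaw-a+np.pi/2)%np.pi-np.pi/2)
    return d.round(2),r,np.degrees(a).round(1)
E
python3 - <<'E'
from h import *
for n in("scene","top","wrist"):
    c=shot(n,n+"0.png");print(n,c["M"].round(3).tolist(),c["f"],c["k1"])
print(read_state())
E
```

```text
scene [[0.627, 0.327, -0.707, -0.285], [-0.779, 0.262, -0.569, -0.7], [-0.001, 0.908, 0.419, 0.61], [0.0, 0.0, 0.0, 1.0]] 383.99163277402135 -0.010903716073121463
top [[0.009, 0.993, -0.12, 0.422], [-1.0, 0.008, -0.002, 0.002], [-0.001, 0.12, 0.993, 1.38], [0.0, 0.0, 0.0, 1.0]] 393.0308636096179 -0.03082397071598073
wrist [[0.27, -0.922, -0.278, 0.083], [0.963, 0.258, 0.08, 0.599], [-0.002, -0.289, 0.957, 0.384], [0.0, 0.0, 0.0, 1.0]] 367.82064023836176 -0.09015543379306988
{'t': 0.15, 'q': array([ 1.21160562e+00,  1.30989885e-01,  1.48900884e+00,  2.08199448e-05,
        1.52299494e+00, -8.54006189e-02]), 'dq': array([-8.85903617e-05, -2.75663438e-03, -5.56814275e-03, -8.41599889e-04,
       -7.38642236e-05, -2.27694067e-04]), 'joint_torque': array([ 8.13043898e-04, -5.60471857e+01, -4.92339778e+01,  7.68942526e-02,
        3.04182165e-02, -9.48596926e-05]), 'tool_pos': array([0.16204992, 0.57725849, 0.21783825]), 'orientation': array([-4.28683007e-01, -3.11187445e+00,  2.13912607e-03]), 'force': array([-0.5651339 , -0.20288163, -0.0588029 ]), 'wrist_torque': array([ 0.03284604,  0.05566541, -0.00397448]), 'gripper_force': 0.0, 'opening': 0.0933178549960079}
```

View pics/top0.png

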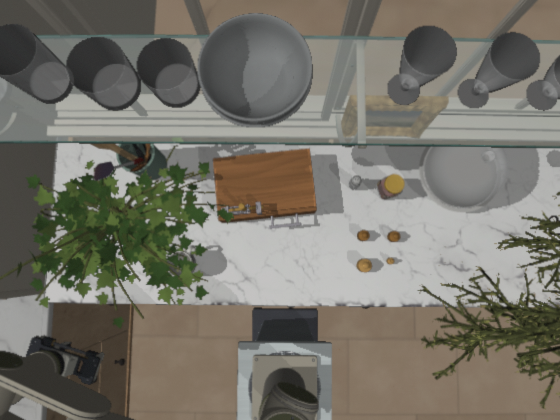

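View pics/scene0.png

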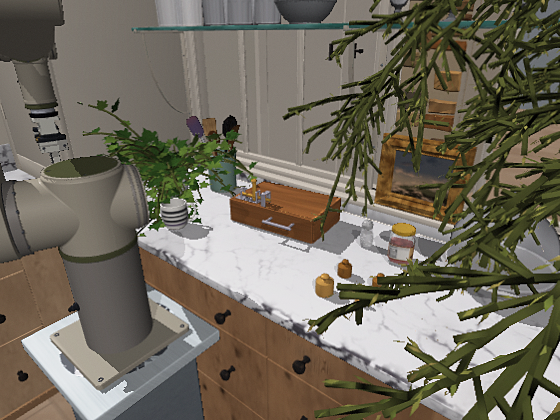

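Top shows the cabinet (215-315, 150-222), four weights at about (363,236), (394,236), (364,265) and small (391,261), and the shaker and jar at (355,182) and (393,186). The scene view confirms this. I'll zoom in on the cabinet.

```bash
python3 - <<'E'
from h import *
im=cv2.imread("pics/top0.png")
cv2.imwrite("pics/topz.png",cv2.resize(im[140:280,205:405],None,fx=4,fy=4,interpolation=cv2.INTER_CUBIC))
c=shot("top")
for n,u,v,z in [("FL",218,221,.088),("FR",315,213,.088),("BL",215,157,.088),("BR",310,150,.088),("w1",363,236,.05),("w2",394,236,.05),("w3",364,265,.05),("ws",391,261,.03),("salt",355,182,.09),("jar",394,186,.11)]:
    print(n,onz(c,u,v,z).round(3))
E
```

```text
FL [0.555 0.225 0.088]
FR [ 0.584 -0.096  0.088]
BL [0.772 0.242 0.088]
BR [ 0.799 -0.079  0.088]
w1 [ 0.512 -0.261  0.05 ]
w2 [ 0.513 -0.367  0.05 ]
w3 [ 0.414 -0.263  0.05 ]
ws [ 0.428 -0.36   0.03 ]
salt [ 0.69 -0.23  0.09]
jar [ 0.673 -0.354  0.11 ]
```

View pics/topz.png

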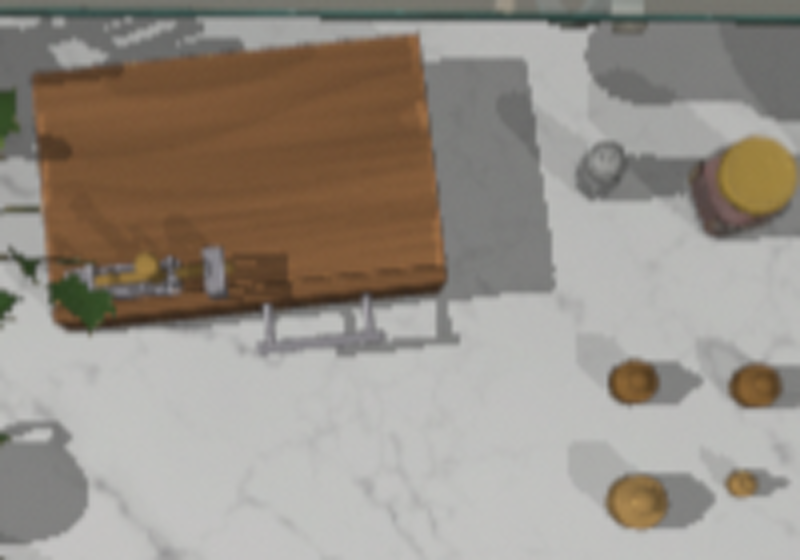

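```bash
python3 - <<'E'
from h import *
c=shot("scene")
print("mug?",onz(c,173,228,0).round(3), "plant top ray z at x=.5:",[ (lambda o,d:(o+d*(0.5-o[0])/d[0]).round(3))(*ray(c,115,105))])
print(R.from_rotvec(read_state()["orientation"]).as_matrix().round(3))
for P in [(.16,.57,.36),(.38,.15,.36),(.44,.1,.36)]: print(goto(P,np.radians(5.0)))
E
```

```text
mug? [0.395 0.341 0.   ] plant top ray z at x=.5: [array([0.5  , 0.783, 0.358])]
[[-0.963  0.27  -0.   ]
 [ 0.27   0.963 -0.001]
 [ 0.    -0.001 -1.   ]]
(array([ 1.000e-02, -7.800e-01, -1.418e+01]), np.float64(69.31255259243333), np.float64(74.3))
(array([-32.53, -35.27, -14.16]), np.float64(69.31255259243333), np.float64(74.3))
(array([-39.66, -38.46, -14.15]), np.float64(69.31255259243333), np.float64(74.3))
```

Request:
play_rows(targets=[0, 0, -14, 0, 0, 0, -14, 0, 0, 0, -14, 10, -4, -5, -14, 20, -8, -9, -14, 27, -11, -13, -14, 34, -14, -17, -14, 41, -18, -21, -14, 48], grip=5)

```text
t: 0.92
tool_pos: [0.2484, 0.3877, 0.3583]
orientation: [1.546, 2.735, 0.001]
force: [0.5, 0.2, -0.0]
opening: 0.0506
gripper_force: 0.0
```

```bash
python3 - <<'E'
from h import *
s=read_state();print(s["t"],s["tool_pos"])
print(goto((.45,.07,.36),np.radians(5.0)))
E
```

```text
0.9167 [0.24837072 0.38774581 0.35826422]
(array([-37.62,   0.9 ,  -0.18]), np.float64(26.032715724934242), np.float64(31.0))
```

Request:
play_rows(targets=[-4, 0, 0, 7, -8, 0, 0, 14, -12, 0, 0, 20, -16, 0, 0, 26, -20, 0, 0, 26, -24, 0, 0, 26, -28, 0, 0, 26, -31, 0, 0, 26])

```text
t: 1.58
tool_pos: [0.4104, 0.1219, 0.3582]
orientation: [2.116, 2.321, 0.0]
force: [0.2, 0.1, -0.1]
opening: 0.0502
gripper_force: 0.0
```

Request:
play_rows(targets=[0, 0, 0, 0, 0, 0, 0, 0, 0, 0, 0, 0])

```text
t: 1.83
tool_pos: [0.4093, 0.1248, 0.3581]
orientation: [-2.116, -2.321, -0.0]
force: [-0.1, -0.2, -0.9]
opening: 0.05
gripper_force: 0.0
```

```bash
python3 - <<'E'
from h import *
s=read_state();print(s["t"],s["tool_pos"])
print(goto((.45,.07,.36),np.radians(5.0)))
c=shot("wrist","w1.png")
E
```

```text
1.8333 [0.40934696 0.1247808  0.35811502]
(array([-5.83,  3.54, -0.19]), np.float64(0.2955647544884443), np.float64(5.3))
```

View pics/w1.png

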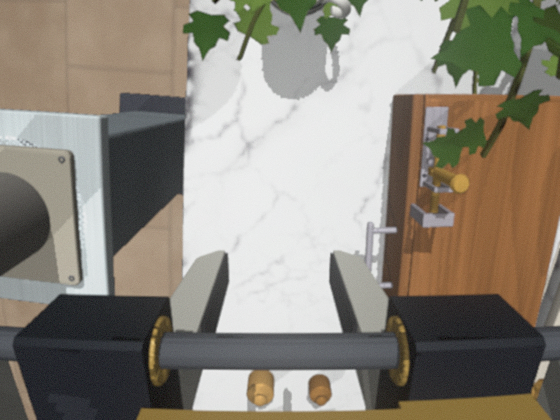

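Wrist view: cap of the bolt post at (460,183), staple at (432,214), handle bar at (370,225-270), front panel edge near u=390-418. Some leaves overlap the picture. Now measuring.

```bash
python3 - <<'E'
from h import *
c=shot("wrist");im=cv2.cvtColor(c["image"],cv2.COLOR_RGB2BGR)
cv2.imwrite("pics/w1z.png",cv2.resize(im[90:300,350:560],None,fx=2.8,fy=2.8,interpolation=cv2.INTER_CUBIC))
for n,u,v,z in [("cap",460,183,.165),("staple",432,214,.132)]: print(n,onz(c,u,v,z).round(4))
t=shot("top")
print("top cap",onz(t,205+147/4,140+262/4,.165).round(4),"staple",onz(t,205+214/4,140+268/4,.132).round(4))
print("tri",tri([(c,460,183),(t,205+147/4,140+262/4)]).round(4))
E
```

```text
cap [0.5927 0.141  0.165 ]
staple [0.5858 0.0963 0.132 ]
top cap [0.5964 0.1388 0.165 ] staple [0.5967 0.0886 0.132 ]
tri [0.5975 0.1396 0.1563]
```

View pics/w1z.png

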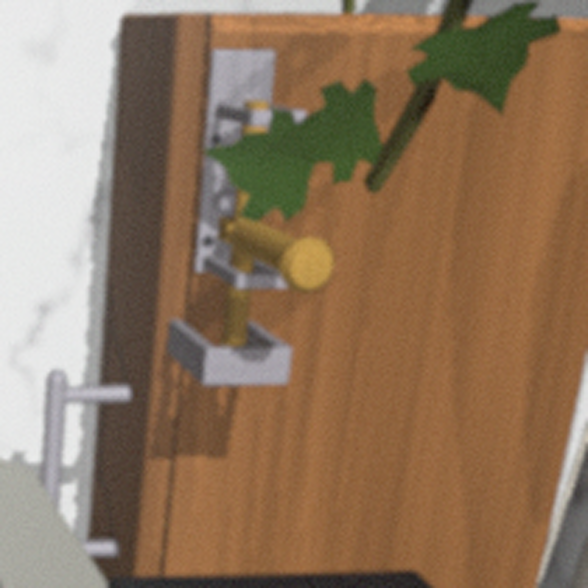

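```bash
python3 - <<'E'
from h import *
print(goto((.565,.115,.26)))
E
```

```text
(array([-2.54, 15.42,  9.83]), None, np.float64(5.4))
```

Request:
play_rows(targets=[-0.6, 4, 1, 0, -1.2, 8, 3, 0, -2, 12, 6, 0, -2.5, 15.4, 9, 0, -2.5, 15.4, 9.8, 0, -2.5, 15.4, 9.8, 0, -2.5, 15.4, 9.8, 0])

```text
t: 2.57
tool_pos: [0.564, 0.1151, 0.2585]
orientation: [-2.112, -2.322, 0.005]
force: [0.6, 0.5, 0.5]
opening: 0.0504
gripper_force: 0.0
```

```bash
python3 - <<'E'
from h import *
print(read_state()["t"],read_state()["tool_pos"].round(4), read_state()["force"])
c=shot("wrist","w2.png")
im=c["image"]; hsv=cv2.cvtColor(im,cv2.COLOR_RGB2HSV)
m=cv2.inRange(hsv,(15,120,110),(32,255,255));n,l,st,ce=cv2.connectedComponentsWithStats(m)
for i in range(1,n):
    if st[i,4]>60: print(st[i],ce[i].round(1))
E
```

```text
2.5667 [0.564  0.1151 0.2585] [0.59109936 0.51806735 0.47368782]
[ 310  119   31  102 1324] [320.6 173.3]
[151 317  12  25 116] [155.9 329.6]
[395 318  11  34 112] [401.2 332. ]
[149 343   8  41 217] [152.1 362.8]
[ 137  394  414   26 5273] [386.4 411.5]
```

View pics/w2.png

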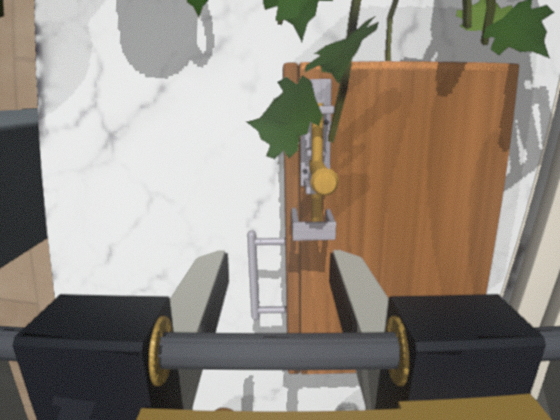

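Close view: cap centre (324,180), staple top (293-335, 222-240), handle bar from (249,234) to (255,317), front edge at u≈285, right side at v≈372, left side at v≈63.

```bash
python3 - <<'E'
from h import *
c=shot("wrist")
g=cv2.cvtColor(c["image"],cv2.COLOR_RGB2HSV)
for n,u,v,z in [("cap",323.5,180,.168),("staple",314,231,.132),("h1",251,235,.06),("h2",255.5,315,.06),("FL",285,64,.088),("FR",288,373,.088),("seamL",299,80,.088),("seamR",303,290,.088),("BL",517,65,.088),("BR",487,373,.088)]:
    print(n,onz(c,u,v,z).round(4))
cv2.imwrite("pics/w2z.png",cv2.resize(cv2.cvtColor(c["image"],cv2.COLOR_RGB2BGR)[55:255,230:430],None,fx=3,fy=3,interpolation=cv2.INTER_CUBIC))
E
```

```text
cap [0.5932 0.141  0.168 ]
staple [0.596  0.0886 0.132 ]
h1 [0.5396 0.0518 0.06  ]
h2 [ 0.5517 -0.0462  0.06  ]
FL [0.5584 0.2239 0.088 ]
FR [ 0.5945 -0.1013  0.088 ]
seamL [0.5719 0.2116 0.088 ]
seamR [0.5988 0.0069 0.088 ]
BL [0.7676 0.2484 0.088 ]
BR [ 0.8301 -0.0867  0.088 ]
```

View pics/w2z.png

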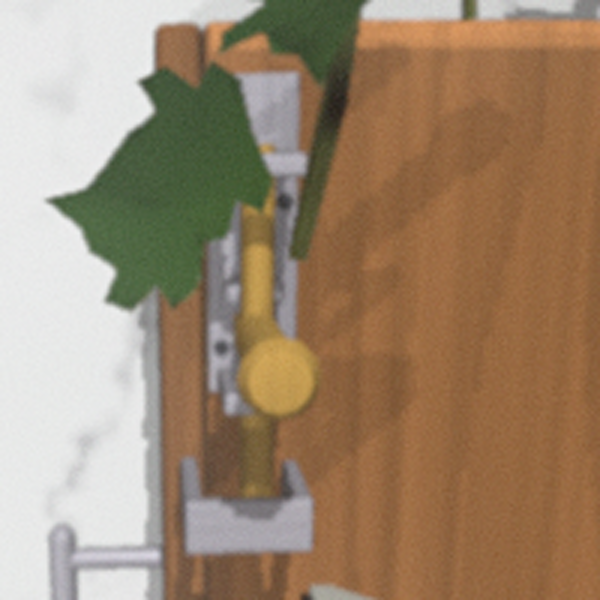

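```bash
python3 - <<'E'
from h import *
c=shot("wrist");t=shot("top")
print(tri([(c,323,180.3),(t,241.75,205.5)]).round(4),onz(c,315.7,161.7,.111).round(4))
print(goto((.5942,.1402,.132),np.radians(6.5)))
E
```

```text
[0.5957 0.1391 0.1616] [0.5935 0.1444 0.111 ]
(array([ 2.25,  3.06, 13.09]), np.float64(-1.0974318177646045), np.float64(5.4))
```

Request:
play_rows(targets=[1.2, 1.5, 0, -1, 2.2, 3.1, 3, -1, 2.2, 3.1, 6, -1, 2.2, 3.1, 9, -1, 2.2, 3.1, 11.5, -1, 2.2, 3.1, 12.8, -1, 2.2, 3.1, 12.8, -1, 2.2, 3.1, 12.8, -1])

```text
t: 3.43
tool_pos: [0.5942, 0.139, 0.1335]
orientation: [2.095, 2.341, 0.001]
force: [-0.6, -0.0, -0.6]
opening: 0.0498
gripper_force: 0.0
```

Request:
play_rows(targets=[0, 0, 0, 0, 0, 0, 0, 0, 0, 0, 0, 0, 0, 0, 0, 0, 0, 0, 0, 0, 0, 0, 0, 0], grip=0, grip_force=20)

```text
t: 3.93
tool_pos: [0.5947, 0.1389, 0.1329]
orientation: [2.095, 2.34, 0.002]
force: [1.2, -0.0, 3.0]
opening: 0.0188
gripper_force: 20.0
```

```bash
python3 - <<'E'
from h import *
print(read_state()["opening"])
c=shot("wrist","w3.png")
cv2.imwrite("pics/w3z.png",cv2.resize(cv2.cvtColor(c["image"],cv2.COLOR_RGB2BGR)[150:400,180:400],None,fx=2.4,fy=2.4,interpolation=cv2.INTER_CUBIC))
E
```

```text
0.01876119426613469
```

View pics/w3z.png

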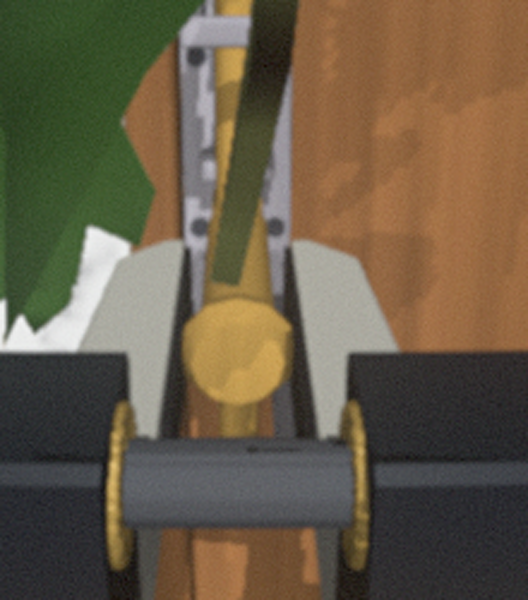

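Request:
play_rows(targets=[0, 0, -0.5, 0, 0, 0, -1, 0, 0, 0, -1.05, 0, 0, 0, -1.05, 0])

```text
t: 4.32
tool_pos: [0.5945, 0.1389, 0.1431]
orientation: [2.095, 2.34, 0.001]
force: [4.0, -0.4, -1.1]
opening: 0.0187
gripper_force: 20.0
```

```bash
python3 - <<'E'
from h import *
s=read_state();print(s["force"],s["opening"],s["tool_pos"])
c=shot("wrist","w4.png")
a=cv2.imread("pics/w3.png")[150:400,180:400];b=cv2.imread("pics/w4.png")[150:400,180:400]
cv2.imwrite("pics/w4z.png",cv2.resize(np.hstack([a,b]),None,fx=1.8,fy=1.8))
E
```

```text
[ 4.0240482  -0.37423971 -1.12626048] 0.018719211795542704 [0.59447196 0.13889283 0.14311551]
```

View pics/w4z.png

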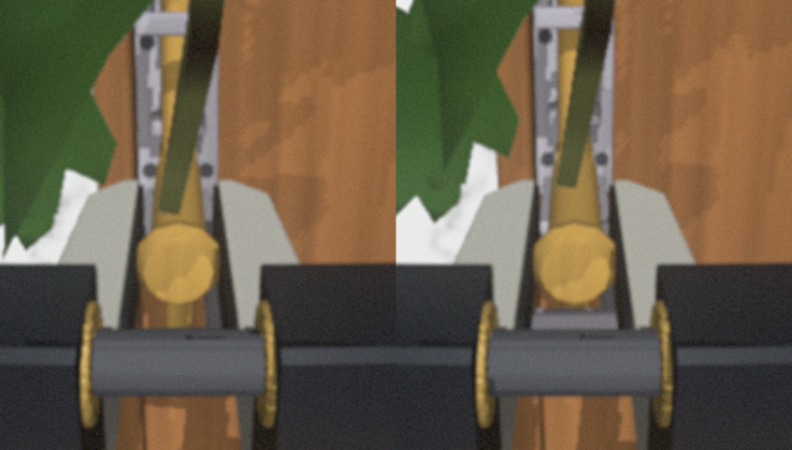

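The cap stayed put between the fingers while rising, with about 1 N downward: the bolt is lifted. Now sliding it.

Request:
play_rows(targets=[0.6, 0, 0, 0, 1.2, 0, 0, 0, 1.8, 0, 0, 0, 2.4, 0, 0, 0, 3, 0, 0, 0, 3.5, 0, 0, 0, 3.6, 0, 0, 0, 3.6, 0, 0, 0])

```text
t: 5.03
tool_pos: [0.5903, 0.1747, 0.1424]
orientation: [2.094, 2.341, 0.0]
force: [5.1, 0.7, -1.7]
opening: 0.0188
gripper_force: 20.0
```

Request:
play_rows(targets=[0.1, 0, 0, 0, 0.2, 0, 0, 0, 0.2, 0, 0, 0])

```text
t: 5.28
tool_pos: [0.5902, 0.175, 0.1423]
orientation: [2.095, 2.338, -0.003]
force: [5.5, -6.9, -1.6]
opening: 0.0186
gripper_force: 20.0
```

Request:
play_rows(targets=[-0.15, 0, 0.4, 0, -0.15, 0, 0.9, 0, -0.15, 0, 1, 0, -0.15, 0, 1, 0])

```text
t: 5.62
tool_pos: [0.5902, 0.1749, 0.1324]
orientation: [2.095, 2.34, 0.0]
force: [6.3, -2.6, -0.9]
opening: 0.019
gripper_force: 20.0
```

Request:
play_rows(targets=[0, 0, 0, 0, 0, 0, 0, 0, 0, 0, 0, 0, 0, 0, 0, 0, 0, 0, -2, 0, 0, 0, -5, 0, 0, 0, -8, 0, 0, 0, -8, 0], grip=5)

```text
t: 6.28
tool_pos: [0.5927, 0.176, 0.2201]
orientation: [2.091, 2.337, 0.012]
force: [1.3, 0.5, 1.1]
opening: 0.0498
gripper_force: 0.0
```

```bash
python3 - <<'E'
from h import *
s=read_state();print(s["tool_pos"],s["force"],s["opening"])
c=shot("wrist","w5.png")
print(goto((.50,-.03,.16)))
E
```

```text
[0.5927182  0.17598391 0.22005301] [1.31542553 0.53383217 1.11601878] 0.04984051909739724
(array([-19.45, -11.47,   5.63]), None, np.float64(6.4))
```

View pics/w5.png

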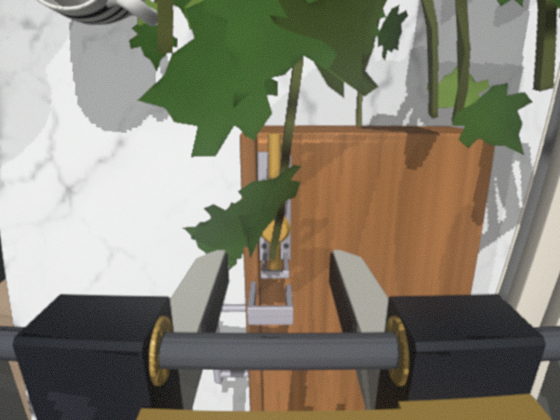

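The bolt is fully back and clear of the staple. Going to the handle now.

```bash
python3 - <<'E'
from h import *
t=shot("top")
print(onz(t,270.7,227,.061),onz(t,300,224.3,.061))
H=np.array([.5457,.0028]);x=np.array([.9936,.113]);y=np.array([-.113,.9936])
P=H-y*.01;print(P)
print(goto((*P,.16),np.radians(6.5)))
E
```

```text
[0.53900362 0.05136947 0.061     ] [ 0.54896304 -0.0472614   0.061     ]
[ 0.54683  -0.007136]
(array([-17.67,  -6.41,   5.43]), np.float64(-0.14683927520310233), np.float64(6.4))
```

Request:
play_rows(targets=[-4, -1.5, 0, 0, -8, -3, 0, 0, -12, -4.5, 0, 0, -16, -6, 1, 0, -17.7, -6.4, 4, 0, -17.7, -6.4, 6, 0, -17.7, -6.4, 6, 0, -17.7, -6.4, 6, 0], grip=2.5)

```text
t: 7.05
tool_pos: [0.5438, -0.0076, 0.1503]
orientation: [-2.093, -2.337, 0.004]
force: [-0.9, -0.1, 0.5]
opening: 0.0252
gripper_force: 0.0
```

```bash
python3 - <<'E'
from h import *
s=read_state();print(s["tool_pos"],s["force"],s["opening"])
c=shot("wrist","w6.png")
print(goto((.546,-.007,.039),np.radians(6.5)))
E
```

```text
[ 0.54384472 -0.0076239   0.1502593 ] [-0.91849556 -0.05580577  0.46874071] 0.025165730982592508
(array([1.000e-02, 1.000e-01, 1.132e+01]), np.float64(-0.14683576798872536), np.float64(6.4))
```

View pics/w6.png

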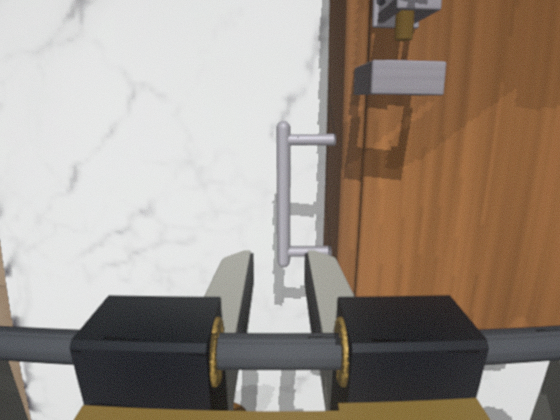

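Handle bar vertical at u≈283, v 125-264, nicely between the fingers in u. Checking its position numerically.

```bash
python3 - <<'E'
from h import *
c=shot("wrist")
a=onz(c,283,126,.058);b=onz(c,283,263,.058);print(a,b,(a+b)/2,np.linalg.norm(a-b))
m=(a+b)/2; print(goto((m[0],m[1],.039)))
E
```

```text
[0.54013263 0.05368546 0.058     ] [ 0.55202626 -0.04969804  0.058     ] [0.54607945 0.00199371 0.058     ] 0.10406540050651814
(array([ 0.9 ,  0.08, 11.44]), None, np.float64(6.4))
```

Request:
play_rows(targets=[0, 0.1, 3, 0, 0, 0.1, 6, 0, 0, 0.1, 8.5, 0, 0, 0.1, 10.5, 0, 0, 0.1, 11.2, 0, 0, 0.1, 11.2, 0])

```text
t: 7.65
tool_pos: [0.5463, -0.0068, 0.0398]
orientation: [-2.092, -2.341, 0.002]
force: [-0.3, -0.2, -0.5]
opening: 0.025
gripper_force: 0.0
```

Request:
play_rows(targets=[0, 0, 0, 0, 0, 0, 0, 0, 0, 0, 0, 0, 0, 0, 0, 0], grip=0, grip_force=25)

```text
t: 7.98
tool_pos: [0.5468, -0.0079, 0.0426]
orientation: [-2.095, -2.341, 0.001]
force: [-9.3, -0.7, 8.1]
opening: 0.0092
gripper_force: 25.0
```

Request:
play_rows(targets=[0, -1.5, 0, 0, 0, -3, 0, 0, 0, -4.5, 0, 0, 0, -6, 0, 0, 0, -7.5, 0, 0, 0, -9, 0, 0, 0, -10.5, 0, 0, 0, -11.3, 0, 0])

```text
t: 8.65
tool_pos: [0.4358, -0.0208, 0.0429]
orientation: [2.092, 2.338, 0.004]
force: [3.0, -0.3, 1.3]
opening: 0.0095
gripper_force: 25.0
```

Request:
play_rows(targets=[0, -0.2, 0, 0, 0, -0.4, 0, 0, 0, -0.4, 0, 0, 0, -0.4, 0, 0])

```text
t: 8.98
tool_pos: [0.4326, -0.0212, 0.0428]
orientation: [2.093, 2.338, 0.003]
force: [-1.3, -1.4, 11.5]
opening: 0.0091
gripper_force: 25.0
```

Request:
play_rows(targets=[0, -0.2, 0, 0, 0, -0.3, 0, 0, 0, -0.3, 0, 0, 0, -0.3, 0, 0])

```text
t: 9.32
tool_pos: [0.4325, -0.0212, 0.0429]
orientation: [2.09, 2.335, 0.01]
force: [16.3, 0.4, -5.5]
opening: 0.0094
gripper_force: 25.0
```

Request:
play_rows(targets=[0, 0.4, 0, 0, 0, 0.4, 0, 0, 0, 0.4, 0, 0, 0, 0.4, -2, 0, 0, 0.4, -6, 0, 0, 0.4, -10, 0, 0, 0.4, -14, 0, 0, 0.4, -18, 0], grip=4)

```text
t: 9.98
tool_pos: [0.4305, -0.0203, 0.222]
orientation: [-2.094, -2.34, 0.001]
force: [0.8, -1.2, 0.1]
opening: 0.0399
gripper_force: 0.0
```

```bash
python3 - <<'E'
from h import *
s=read_state();print(s["tool_pos"],s["force"],s["opening"])
print(goto((.38,-.31,.33),np.radians(-83.5)))
E
```

```text
[ 0.43048557 -0.02031785  0.22197201] [ 0.80148874 -1.2295515   0.05124538] 0.03989826767706807
(array([-28.23,  -8.24, -10.8 ]), np.float64(89.84472324841009), np.float64(6.3))
```

Request:
play_rows(targets=[-3, -1, -1.5, 7, -6.5, -2, -3, 14, -10, -3, -4.5, 21, -13, -4, -6, 28, -16, -5, -7.5, 35, -19, -6, -9, 42, -22, -7, -10.5, 49, -25, -8, -10.8, 56], grip=6.5)

```text
t: 10.65
tool_pos: [0.3793, -0.2796, 0.3312]
orientation: [2.95, 1.074, 0.002]
force: [1.4, 0.3, 0.7]
opening: 0.0653
gripper_force: 0.0
```

Request:
play_rows(targets=[-2, 2.5, 0, 7, -2, 2.5, 0, 14, -2, 2.5, 0, 21, -2, 2.5, 0, 28, -2, 2.5, 0, 34, -2, 2.5, 0, 34, -2, 2.5, 0, 34])

```text
t: 11.23
tool_pos: [0.3804, -0.3096, 0.3282]
orientation: [-3.135, -0.179, 0.001]
force: [-0.0, -0.3, 0.1]
opening: 0.0647
gripper_force: 0.0
```

```bash
python3 - <<'E'
from h import *
s=read_state();print(s["t"],s["tool_pos"],s["q"].round(2))
print(goto((.38,-.31,.33),np.radians(-83.5)))
c=shot("wrist","w7.png")
E
```

```text
11.2333 [ 0.38037906 -0.30957209  0.32817786] [-0.79 -0.19  1.6   0.    1.73  0.67]
(array([-0.04,  0.04, -0.18]), np.float64(0.034361954421233416), np.float64(-83.5))
```

View pics/w7.png

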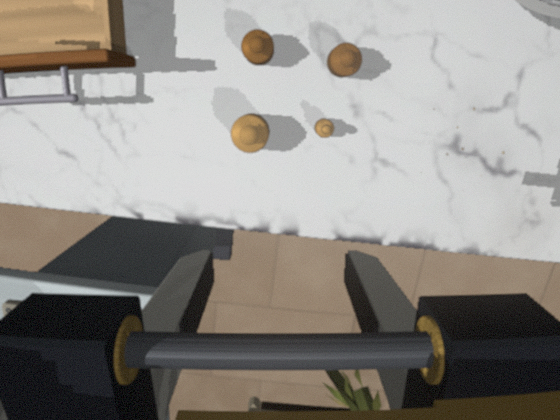

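View: drawer open at upper left (front right corner (132,62)); weights: mids at (257,46), (345,59), large (250,133), small (324,128).

```bash
cat >> h.py <<'E'
O=np.array([.5895,.0623]);CX=np.array([.9936,.113]);CY=np.array([-.113,.9936])
def cab(x,y): return O+x*CX+y*CY
def blobs(c,lo,hi,amin,roi=None):
    m=cv2.inRange(cv2.cvtColor(c["image"],cv2.COLOR_RGB2HSV),lo,hi)
    m=cv2.morphologyEx(m,cv2.MORPH_CLOSE,np.ones((3,3)))
    n,l,st,ce=cv2.connectedComponentsWithStats(m)
    return [(st[i].tolist(),ce[i]) for i in range(1,n) if st[i,4]>amin]
E
python3 - <<'E'
from h import *
c=shot("wrist")
for st,ce in blobs(c,(8,130,50),(30,255,255),100):
    if st[1]<170 and 180<st[0]<500: print(st,ce.round(1),onz(c,*ce,.024).round(4), onz(c,*ce,.016).round(4))
for n,u,v,z in [("panelR",134,63,.088),("h",76,99,.058)]:
    P=onz(c,u,v,z)[:2]; print(n,P,((P-O)@CX).round(4),((P-O)@CY).round(4))
t=shot("top")
for st,ce in blobs(t,(8,130,50),(30,255,255),20):
    if 340<ce[0]<420 and 220<ce[1]<280: print("top",st,ce.round(1),onz(t,*ce,.024).round(4))
E
```

```text
[242, 31, 30, 32, 626] [255.3  46.3] [ 0.516  -0.2663  0.024 ] [ 0.517  -0.2657  0.016 ]
[331, 54, 16, 17, 119] [336.7  60.1] [ 0.5118 -0.3656  0.024 ] [ 0.5127 -0.3667  0.016 ]
panelR [ 0.47916641 -0.14453181] -0.133 -0.193
h [ 0.43425348 -0.06351299] -0.1685 -0.1075
top [358, 231, 11, 9, 79] [362.9 235.2] [ 0.5164 -0.2664  0.024 ]
top [388, 232, 11, 9, 80] [393.3 236.1] [ 0.5142 -0.3718  0.024 ]
top [358, 260, 12, 11, 107] [363.8 265.1] [ 0.4137 -0.2678  0.024 ]
```

```bash
python3 - <<'E'
from h import *
c=shot("wrist")
for st,ce in blobs(c,(3,80,30),(35,255,255),60):
    if st[1]<170 and 180<st[0]<500: print(st,ce.round(1),onz(c,*ce,.024).round(4), onz(c,*ce,.016).round(4))
for n,u,v,z in [("sideOut",122,30,.053),("sideIn",108,30,.053),("panelTopFront",60,66,.06),("panelR",134,63,.088),("panelR",134,63,.04)]:
    P=onz(c,u,v,z)[:2]; print(n,P,((P-O)@CX).round(4),((P-O)@CY).round(4))
t=shot("top")
for st,ce in blobs(t,(3,70,30),(35,255,255),8):
    if 340<ce[0]<420 and 220<ce[1]<280: print("top",st,ce.round(1),onz(t,*ce,.024).round(4))
hs=cv2.cvtColor(c["image"],cv2.COLOR_RGB2HSV)
print(hs[62,100:146:3].tolist()); print(hs[10:70:4,60].tolist())
E
```

```text
[242, 31, 31, 33, 827] [257.   46.9] [ 0.5159 -0.2687  0.024 ] [ 0.5168 -0.2681  0.016 ]
[328, 44, 33, 32, 832] [343.9  59.9] [ 0.5134 -0.3746  0.024 ] [ 0.5143 -0.3758  0.016 ]
[231, 115, 37, 37, 1085] [249.3 133. ] [ 0.4124 -0.2693  0.024 ] [ 0.4116 -0.2688  0.016 ]
[315, 120, 18, 17, 247] [323.5 127.9] [ 0.4295 -0.3615  0.024 ] [ 0.4289 -0.3625  0.016 ]
sideOut [ 0.51629473 -0.11600801] -0.0929 -0.1689
sideIn [ 0.51511213 -0.09952397] -0.0922 -0.1524
panelTopFront [ 0.4708596  -0.04541481] -0.1301 -0.0936
panelR [ 0.47955882 -0.14473686] -0.1326 -0.1933
panelR [ 0.48189169 -0.12625695] -0.1282 -0.1752
top [357, 230, 12, 11, 100] [362.9 235.2] [ 0.5166 -0.2664  0.024 ]
top [388, 231, 12, 11, 105] [393.5 236.1] [ 0.514  -0.3724  0.024 ]
top [357, 259, 15, 13, 159] [364. 265.] [ 0.4143 -0.2685  0.024 ]
top [387, 258, 7, 6, 37] [389.9 260.5] [ 0.43  -0.358  0.024]
[[13, 139, 86], [16, 157, 78], [17, 185, 69], [18, 187, 56], [15, 128, 60], [11, 146, 54], [11, 132, 54], [17, 134, 61], [11, 158, 55], [15, 136, 58], [17, 157, 52], [12, 146, 56], [0, 6, 127], [83, 7, 146], [45, 3, 146], [150, 2, 143]]
[[18, 101, 161], [17, 100, 164], [17, 98, 179], [16, 100, 181], [16, 96, 180], [17, 99, 180], [17, 99, 181], [17, 98, 193], [17, 98, 112], [17, 93, 178], [17, 100, 163], [13, 153, 127], [13, 151, 132], [14, 145, 123], [2, 54, 66]]
```

```bash
python3 - <<'E'
from h import *
print(goto((.4128,-.269,.15),np.radians(6.5)))
E
```

```text
(array([ 3.66, -3.68, 17.86]), np.float64(89.94540790005614), np.float64(-83.6))
```

Request:
play_rows(targets=[0.7, -0.7, 3, -7, 1.4, -1.4, 6, -14, 2, -2, 8, -21, 2.7, -2.7, 10, -28, 3.4, -3.4, 12, -35, 3.6, -3.6, 14, -42, 3.6, -3.6, 16, -49, 3.6, -3.6, 17.8, -56])

```text
t: 12.15
tool_pos: [0.4124, -0.2695, 0.1494]
orientation: [-2.681, -1.637, 0.0]
force: [0.3, 0.4, -0.2]
opening: 0.0649
gripper_force: 0.0
```

Request:
play_rows(targets=[0, 0, 0, -7, 0, 0, 0, -14, 0, 0, 0, -21, 0, 0, 0, -28, 0, 0, 0, -34, 0, 0, 0, -34, 0, 0, 0, -34])

```text
t: 12.73
tool_pos: [0.4125, -0.27, 0.1507]
orientation: [-2.098, -2.338, 0.0]
force: [0.7, 0.7, -0.1]
opening: 0.0649
gripper_force: 0.0
```

```bash
cat >> h.py <<'E'
def weights(n="top"):
    c=shot(n)
    for st,ce in blobs(c,(3,70,30),(35,255,255),8):
        P=onz(c,*ce,.024)
        if (n=="top" and 325<ce[0]<450 and 215<ce[1]<300) or n=="wrist" and st[1]<330 and st[4]<9000: print(n,st,ce.round(0),P[:2].round(4))
E
python3 - <<'E'
from h import *
print(read_state()["q"].round(2),read_state()["t"]); weights();weights("wrist")
print(goto((.4128,-.269,.018),np.radians(6.5)))
E
```

```text
[-0.68 -0.12  1.86 -0.    1.4  -0.79] 12.7333
top [357, 230, 12, 11, 77] [362. 235.] [ 0.5186 -0.2632]
top [391, 231, 8, 12, 46] [394. 235.] [ 0.5187 -0.3725]
top [357, 259, 13, 13, 135] [363. 265.] [ 0.4147 -0.2652]
wrist [387, 0, 30, 12, 244] [398.   5.] [ 0.4829 -0.1132]
wrist [474, 0, 86, 23, 690] [539.   8.] [ 0.5943 -0.0968]
wrist [111, 138, 6, 4, 11] [114. 139.] [ 0.2746 -0.2351]
wrist [85, 166, 8, 2, 11] [ 88. 167.] [ 0.252  -0.2599]
wrist [252, 166, 58, 64, 2879] [281. 198.] [ 0.4128 -0.27  ]
wrist [104, 168, 6, 3, 10] [106. 169.] [ 0.2678 -0.2604]
wrist [112, 177, 4, 11, 24] [114. 182.] [ 0.2737 -0.2709]
wrist [119, 179, 5, 7, 15] [121. 182.] [ 0.2796 -0.2702]
wrist [375, 183, 52, 50, 1950] [401. 207.] [ 0.5139 -0.2669]
wrist [66, 184, 6, 5, 10] [ 69. 186.] [ 0.2345 -0.2785]
wrist [110, 191, 10, 10, 39] [115. 195.] [ 0.2747 -0.282 ]
wrist [117, 202, 5, 5, 10] [119. 204.] [ 0.2783 -0.2892]
wrist [80, 207, 7, 10, 30] [ 83. 212.] [ 0.2457 -0.3002]
wrist [100, 207, 10, 12, 53] [105. 213.] [ 0.265  -0.2988]
wrist [91, 209, 7, 10, 17] [ 94. 214.] [ 0.2556 -0.3006]
wrist [112, 208
[... 237 characters left out ...]
18] [ 62. 228.] [ 0.2253 -0.3168]
wrist [63, 230, 13, 8, 43] [ 69. 234.] [ 0.2317 -0.3219]
wrist [54, 242, 7, 9, 19] [ 57. 246.] [ 0.2192 -0.3349]
wrist [84, 246, 17, 23, 92] [ 91. 257.] [ 0.2511 -0.3419]
wrist [102, 246, 8, 6, 15] [105. 249.] [ 0.2645 -0.3319]
wrist [111, 265, 5, 10, 17] [113. 269.] [ 0.2706 -0.3516]
wrist [275, 277, 24, 33, 625] [287. 292.] [ 0.4276 -0.3562]
wrist [517, 286, 43, 33, 218] [542. 301.] [ 0.6736 -0.3442]
wrist [112, 315, 31, 71, 1092] [124. 350.] [ 0.278  -0.4384]
wrist [416, 314, 30, 72, 1103] [433. 351.] [ 0.5779 -0.4072]
wrist [356, 320, 5, 12, 22] [358. 326.] [ 0.4985 -0.3853]
(array([ 0.11,  0.04, 13.27]), np.float64(-0.3286525998282427), np.float64(6.2))
```

Request:
play_rows(targets=[0, 0, 3, 0, 0, 0, 6, 0, 0, 0, 9, 0, 0, 0, 11.5, 0, 0, 0, 13, 0, 0, 0, 13.2, 0, 0, 0, 13.2, 0])

```text
t: 13.42
tool_pos: [0.4116, -0.2694, 0.0177]
orientation: [-2.095, -2.338, 0.0]
force: [1.0, -1.5, 1.0]
opening: 0.0648
gripper_force: 0.0
```

Request:
play_rows(targets=[0, 0, 0, 0, 0, 0, 0, 0, 0, 0, 0, 0, 0, 0, 0, 0, 0, 0, 0, 0], grip=0, grip_force=45)

```text
t: 13.83
tool_pos: [0.4137, -0.2709, 0.0202]
orientation: [2.093, 2.338, 0.001]
force: [0.9, 1.0, 7.9]
opening: 0.0461
gripper_force: 45.0
```

Request:
play_rows(targets=[0, 0, -3, 0, 0, 0, -6, 0, 0, 0, -9, 0, 0, 0, -12, 0, 0, 0, -12, 0])

```text
t: 14.25
tool_pos: [0.4151, -0.2723, 0.145]
orientation: [2.089, 2.334, 0.0]
force: [1.6, -1.5, -2.9]
opening: 0.0457
gripper_force: 45.0
```

```bash
python3 - <<'E'
from h import *
s=read_state();print(s["tool_pos"],s["force"],s["opening"])
for p in [(-.062,-.1195)]: print(cab(*p),goto((*cab(*p),.14),np.radians(6.5)))
E
```

```text
[ 0.41505928 -0.27228035  0.14501525] [ 1.62734813 -1.47567163 -2.89084675] 0.04568419964518349
[ 0.5414003 -0.0634412] (array([19.37, 14.86,  0.47]), np.float64(-0.16204458527061552), np.float64(6.3))
```

Request:
play_rows(targets=[3, 2.3, 0, 0, 6, 4.6, 0, 0, 9, 6.9, 0, 0, 12, 9.2, 0, 0, 15, 11.5, 0, 0, 18, 13.8, 0, 0, 19.4, 14.9, 0, 0, 19.4, 14.9, 0, 0])

```text
t: 14.92
tool_pos: [0.5394, -0.0569, 0.1365]
orientation: [-2.089, -2.343, -0.0]
force: [-0.1, -1.1, -4.5]
opening: 0.0457
gripper_force: 45.0
```

```bash
python3 - <<'E'
from h import *
s=read_state();print(s["tool_pos"],s["force"],s["opening"])
print(goto((*cab(-.062,-.1195),.034),np.radians(6.5)))
c=shot("wrist","w8.png")
E
```

```text
[ 0.53944157 -0.05691531  0.13648727] [-0.05817967 -1.05711387 -4.46703299] 0.04574662085191347
(array([-0.69,  0.14, 10.25]), np.float64(0.061603090046336344), np.float64(6.6))
```

View pics/w8.png

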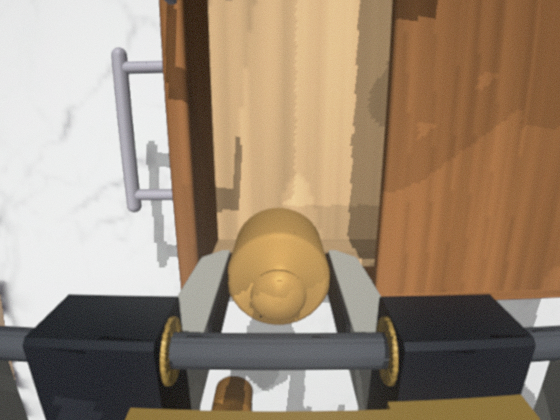

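Weight is held; the drawer opening spans u≈195 (panel inner edge) to 380 (cabinet edge), right wall near v≈245, cabinet right edge v≈297.

```bash
python3 - <<'E'
from h import *
c=shot("wrist")
for n,u,v,z in [("panel in top",193,200,.088),("panel in top",187,100,.088),("cabfront",391,50,.088),("cabfront",380,250,.088),("cabR",450,297,.088),("floor/wall",300,240,.013),("floorback wall",300,252,.053)]:
    P=onz(c,u,v,z)[:2]; print(n,((P-O)@CX).round(4),((P-O)@CY).round(4))
print((np.array(read_state()["tool_pos"][:2])-O)@CX,(np.array(read_state()["tool_pos"][:2])-O)@CY)
E
```

```text
panel in top -0.1178 -0.0942
panel in top -0.1177 -0.0353
cabfront -0.0038 -0.008
cabfront -0.0012 -0.1269
cabR 0.05 -0.1616
floor/wall -0.0478 -0.15
floorback wall -0.05 -0.1435
-0.06497870640221665 -0.11579357141678306
```

Request:
play_rows(targets=[-0.3, 0.4, 0, 0, -0.3, 0.4, 2.5, 0, -0.3, 0.4, 5, 0, -0.3, 0.4, 7.5, 0, -0.3, 0.4, 9.3, 0, -0.3, 0.4, 10, 0, -0.3, 0.4, 10, 0, -0.3, 0.4, 10, 0])

```text
t: 15.68
tool_pos: [0.5433, -0.0643, 0.0389]
orientation: [-2.097, -2.34, 0.0]
force: [0.5, -0.5, -4.1]
opening: 0.0451
gripper_force: 45.0
```

Request:
play_rows(targets=[0.1, 0, 0.3, 0, 0.1, 0, 0.5, 0, 0.1, 0, 0.55, 0, 0.1, 0, 0.55, 0])

```text
t: 16.02
tool_pos: [0.5437, -0.0624, 0.0337]
orientation: [2.094, 2.34, 0.001]
force: [-0.4, 0.0, -5.0]
opening: 0.0456
gripper_force: 45.0
```

Request:
play_rows(targets=[0, 0, 0, 0, 0, 0, 0, 0, 0, 0, 0, 0, 0, 0, -1, 0, 0, 0, -4, 0, 0, 0, -8, 0, 0, 0, -11, 0, 0, 0, -11, 0], grip=5.5)

```text
t: 16.68
tool_pos: [0.5481, -0.0633, 0.1525]
orientation: [2.088, 2.333, 0.01]
force: [0.2, -0.4, 0.5]
opening: 0.055
gripper_force: 0.0
```

```bash
python3 - <<'E'
from h import *
s=read_state();print(s["tool_pos"],s["force"],s["opening"])
weights()
print(goto((.515,-.2672,.145),np.radians(6.5)))
E
```

```text
[ 0.54805136 -0.06330513  0.15248687] [ 0.23547118 -0.36770651  0.46975103] 0.05498447334273821
top [358, 230, 11, 11, 96] [363. 235.] [ 0.5164 -0.2664]
top [388, 231, 12, 11, 102] [394. 236.] [ 0.514  -0.3726]
top [387, 258, 7, 6, 37] [390. 261.] [ 0.43  -0.358]
top [424, 287, 8, 8, 16] [426. 290.] [ 0.3302 -0.4811]
(array([-19.93,  -5.42,   0.43]), np.float64(-0.15491310285409027), np.float64(6.3))
```

Request:
play_rows(targets=[-4, -1.2, 0, 0, -8, -2.4, 0, 0, -12, -3.6, 0, 0, -16, -4.8, 0, 0, -19.5, -5.6, 0, 0, -19.9, -5.6, 0, 0, -19.9, -5.6, 0, 0, -19.9, -5.6, 0, 0], grip=6)

```text
t: 17.4
tool_pos: [0.5092, -0.2659, 0.1425]
orientation: [-2.096, -2.339, -0.0]
force: [-0.0, -0.3, -0.2]
opening: 0.0601
gripper_force: 0.0
```

```bash
python3 - <<'E'
from h import *
c=shot("wrist")
for st,ce in blobs(c,(3,80,30),(35,255,255),500):
    if st[4]<6000: print(st,onz(c,*ce,.02)[:2].round(4))
print(goto((.5155,-.267,.013),np.radians(6.5)))
E
```

```text
[431, 0, 129, 13, 907] [ 0.6629 -0.095 ]
[265, 178, 47, 52, 1933] [ 0.5157 -0.2685]
[251, 288, 42, 46, 1621] [ 0.5132 -0.371 ]
[124, 315, 29, 71, 1029] [ 0.3877 -0.4297]
[406, 316, 28, 70, 1036] [ 0.6613 -0.3998]
[161, 391, 399, 29, 5745] [ 0.6693 -0.4751]
(array([-0.26,  0.59, 12.96]), np.float64(-0.14185050803613503), np.float64(6.4))
```

Request:
play_rows(targets=[-0.2, 0.6, 3, 0, -0.2, 0.6, 6, 0, -0.2, 0.6, 9, 0, -0.2, 0.6, 11.5, 0, -0.2, 0.6, 12.8, 0, -0.2, 0.6, 12.8, 0, -0.2, 0.6, 12.8, 0])

```text
t: 18.03
tool_pos: [0.5159, -0.2665, 0.0152]
orientation: [-2.093, -2.342, 0.0]
force: [-0.3, -0.2, -0.1]
opening: 0.06
gripper_force: 0.0
```

Request:
play_rows(targets=[0, 0, 0, 0, 0, 0, 0, 0, 0, 0, 0, 0, 0, 0, 0, 0, 0, 0, 0, 0], grip=0, grip_force=30)

```text
t: 18.45
tool_pos: [0.5168, -0.2683, 0.0167]
orientation: [2.094, 2.339, 0.001]
force: [-0.6, 0.6, 5.7]
opening: 0.0379
gripper_force: 30.0
```

Request:
play_rows(targets=[0, 0, -3, 0, 0, 0, -6, 0, 0, 0, -9, 0, 0, 0, -12, 0, 0, 0, -13, 0, 0, 0, -13, 0])

```text
t: 18.95
tool_pos: [0.5178, -0.269, 0.1488]
orientation: [2.091, 2.336, 0.002]
force: [1.0, -0.3, -1.7]
opening: 0.0379
gripper_force: 30.0
```

```bash
python3 - <<'E'
from h import *
s=read_state();print(s["tool_pos"],s["force"],s["opening"])
print(goto((*cab(-.0605,-.0735),.14),np.radians(6.5)))
E
```

```text
[ 0.51776299 -0.26899044  0.148758  ] [ 0.97494361 -0.32400339 -1.72847174] 0.03794648724244965
(array([24.77,  4.75,  0.8 ]), np.float64(-0.16531993477113183), np.float64(6.3))
```

Request:
play_rows(targets=[4, 0.8, 0, 0, 8, 1.6, 0, 0, 12, 2.4, 0, 0, 16, 3.2, 0, 0, 20, 4, 0, 0, 24, 4.8, 0, 0, 24.7, 4.8, 0, 0, 24.7, 4.8, 0, 0])

```text
t: 19.62
tool_pos: [0.5347, -0.014, 0.1424]
orientation: [-2.088, -2.343, 0.003]
force: [-0.9, -1.3, -2.1]
opening: 0.038
gripper_force: 30.0
```

Request:
play_rows(targets=[0, 0, 0, 0, 0, 0, 0, 0])

```text
t: 19.78
tool_pos: [0.5355, -0.018, 0.1437]
orientation: [-2.095, -2.339, 0.003]
force: [0.0, -0.1, -1.5]
opening: 0.0374
gripper_force: 30.0
```

```bash
python3 - <<'E'
from h import *
s=read_state();print(s["tool_pos"],s["force"],s["opening"])
print(goto((*cab(-.0605,-.0735),.031),np.radians(6.5)))
E
```

```text
[ 0.53548964 -0.01795752  0.14369924] [ 0.00923224 -0.1094988  -1.52782696] 0.03741293573525471
(array([ 0.02,  0.25, 11.27]), np.float64(-0.19857021740916359), np.float64(6.3))
```

Request:
play_rows(targets=[0, 0.2, 2.5, 0, 0, 0.2, 5, 0, 0, 0.2, 7.5, 0, 0, 0.2, 9.5, 0, 0, 0.2, 10.7, 0, 0, 0.2, 11.2, 0, 0, 0.2, 11.2, 0, 0, 0.2, 11.2, 0])

```text
t: 20.45
tool_pos: [0.5388, -0.0174, 0.0339]
orientation: [2.096, 2.339, 0.001]
force: [-0.4, 0.1, -1.2]
opening: 0.0381
gripper_force: 30.0
```

Request:
play_rows(targets=[0, 0, 0.1, 0, 0, 0, 0.1, 0, 0, 0, 0.1, 0], grip=4.8)

```text
t: 20.7
tool_pos: [0.5395, -0.0168, 0.0336]
orientation: [2.094, 2.339, 0.002]
force: [-0.7, -0.1, 0.0]
opening: 0.0473
gripper_force: 0.0
```

Request:
play_rows(targets=[0, 0, -2, 0, 0, 0, -5, 0, 0, 0, -8, 0, 0, 0, -11, 0, 0, 0, -11, 0])

```text
t: 21.12
tool_pos: [0.5427, -0.017, 0.1505]
orientation: [2.088, 2.334, 0.011]
force: [1.6, -0.5, 1.6]
opening: 0.0479
gripper_force: 0.0
```

```bash
python3 - <<'E'
from h import *
s=read_state();print(s["tool_pos"],s["force"],s["opening"])
weights()
print(goto((.5135,-.372,.145),np.radians(6.5)))
E
```

```text
[ 0.54270144 -0.01704648  0.15046365] [ 1.55379217 -0.45163896  1.64719928] 0.04786259896409335
top [388, 231, 12, 11, 105] [393. 236.] [ 0.5139 -0.3722]
top [387, 258, 7, 6, 37] [390. 261.] [ 0.43  -0.358]
top [424, 287, 8, 8, 16] [426. 290.] [ 0.3302 -0.4811]
(array([-34.98,  -6.73,   0.27]), np.float64(-0.1447389891735722), np.float64(6.4))
```

Request:
play_rows(targets=[-4, -0.8, 0, 0, -8, -1.6, 0, 0, -12, -2.4, 0, 0, -16, -3.2, 0, 0, -20, -4, 0, 0, -24, -4.8, 0, 0, -28, -5.6, 0, 0, -32, -6.4, 0, 0], grip=6)

```text
t: 21.83
tool_pos: [0.5091, -0.3434, 0.1412]
orientation: [-2.095, -2.34, 0.0]
force: [1.5, 0.4, 0.6]
opening: 0.0599
gripper_force: 0.0
```

Request:
play_rows(targets=[-3, -0.6, 0, 0, -3, -0.6, 0, 0, -3, -0.6, 0, 0, -3, -0.6, 0, 0])

```text
t: 22.17
tool_pos: [0.507, -0.3715, 0.1411]
orientation: [-2.094, -2.339, -0.001]
force: [0.1, 0.1, 0.9]
opening: 0.0597
gripper_force: 0.0
```

```bash
python3 - <<'E'
from h import *
c=shot("wrist");s=read_state()
for st,ce in blobs(c,(3,80,30),(35,255,255),300):
    if st[4]<6000: print(st,onz(c,*ce,.02)[:2].round(4))
print(s["tool_pos"],goto((.5138,-.3725,.013),np.radians(6.5)))
E
```

```text
[172, 163, 31, 30, 713] [ 0.4306 -0.3607]
[265, 179, 47, 53, 1957] [ 0.5134 -0.3747]
[478, 192, 82, 102, 5141] [ 0.7297 -0.386 ]
[124, 315, 29, 71, 1008] [ 0.3861 -0.5347]
[406, 315, 28, 72, 1045] [ 0.6582 -0.5041]
[161, 391, 399, 29, 5778] [ 0.6663 -0.5791]
[ 0.50724749 -0.37096194  0.14135598] (array([-0.24,  0.64, 12.83]), np.float64(-0.12076893674549), np.float64(6.4))
```

Request:
play_rows(targets=[-0.3, 0.6, 3, 0, -0.3, 0.6, 6, 0, -0.3, 0.6, 9, 0, -0.3, 0.6, 11.5, 0, -0.3, 0.6, 12.7, 0, -0.3, 0.6, 12.7, 0, -0.3, 0.6, 12.7, 0])

```text
t: 22.8
tool_pos: [0.5138, -0.3735, 0.0153]
orientation: [-2.093, -2.342, -0.0]
force: [0.2, -0.1, 0.4]
opening: 0.06
gripper_force: 0.0
```

Request:
play_rows(targets=[0, 0, 0, 0, 0, 0, 0, 0, 0, 0, 0, 0, 0, 0, 0, 0, 0, 0, 0, 0], grip=0, grip_force=30)

```text
t: 23.22
tool_pos: [0.5145, -0.3754, 0.0168]
orientation: [2.094, 2.339, 0.0]
force: [-0.1, 0.4, 6.8]
opening: 0.0381
gripper_force: 30.0
```

Request:
play_rows(targets=[0, 0, -3, 0, 0, 0, -6, 0, 0, 0, -9, 0, 0, 0, -12, 0, 0, 0, -13, 0, 0, 0, -13, 0])

```text
t: 23.72
tool_pos: [0.5153, -0.3762, 0.149]
orientation: [2.091, 2.336, 0.0]
force: [0.1, -0.4, -0.9]
opening: 0.038
gripper_force: 30.0
```

```bash
python3 - <<'E'
from h import *
s=read_state();print(s["tool_pos"],s["force"],s["opening"])
print(goto((*cab(-.0605,-.0295),.145),np.radians(6.5)))
E
```

```text
[ 0.51533669 -0.37618614  0.14902463] [ 0.13018209 -0.35911913 -0.9196791 ] 0.03797369370120835
(array([39.8 ,  6.16,  0.24]), np.float64(-0.16574143917095852), np.float64(6.3))
```

Request:
play_rows(targets=[4, 0.6, 0, 0, 8, 1.2, 0, 0, 12, 1.8, 0, 0, 16, 2.4, 0, 0, 20, 3, 0, 0, 24, 3.6, 0, 0, 28, 4.2, 0, 0, 32, 4.8, 0, 0])

```text
t: 24.38
tool_pos: [0.524, -0.0491, 0.1421]
orientation: [-2.093, -2.338, 0.003]
force: [0.6, 0.2, -1.9]
opening: 0.038
gripper_force: 30.0
```

Request:
play_rows(targets=[4, 0.8, 0, 0, 7.5, 1.4, 0, 0, 7.5, 1.4, 0, 0, 7.5, 1.4, 0, 0, 7.5, 1.4, 0, 0])

```text
t: 24.8
tool_pos: [0.5304, 0.0246, 0.143]
orientation: [-2.093, -2.34, 0.004]
force: [-0.9, -0.7, -2.0]
opening: 0.0382
gripper_force: 30.0
```

```bash
python3 - <<'E'
from h import *
s=read_state();print(s["tool_pos"],s["force"],s["opening"])
print(goto((*cab(-.0605,-.0295),.030),np.radians(6.5)))
E
```

```text
[0.53042667 0.02461498 0.14303428] [-0.89753851 -0.72191788 -1.97056556] 0.038243048629149665
(array([ 0.13,  0.28, 11.3 ]), np.float64(-0.11086202973555745), np.float64(6.4))
```

Request:
play_rows(targets=[0.1, 0.2, 2.5, 0, 0.1, 0.2, 5, 0, 0.1, 0.2, 7.5, 0, 0.1, 0.2, 9.5, 0, 0.1, 0.2, 10.7, 0, 0.1, 0.2, 11.3, 0, 0.1, 0.2, 11.3, 0, 0.1, 0.2, 11.3, 0])

```text
t: 25.47
tool_pos: [0.534, 0.0252, 0.0326]
orientation: [2.096, 2.339, 0.001]
force: [0.5, -0.1, -1.3]
opening: 0.0379
gripper_force: 30.0
```

Request:
play_rows(targets=[0, 0, 0.2, 0, 0, 0, 0.2, 0, 0, 0, 0.2, 0])

```text
t: 25.72
tool_pos: [0.5338, 0.026, 0.0306]
orientation: [2.095, 2.34, 0.001]
force: [-0.0, 1.0, -1.8]
opening: 0.0378
gripper_force: 30.0
```

Request:
play_rows(targets=[0, 0, 0, 0, 0, 0, 0, 0, 0, 0, 0, 0, 0, 0, -2, 0, 0, 0, -5, 0, 0, 0, -8, 0, 0, 0, -11, 0, 0, 0, -11, 0], grip=4.8)

```text
t: 26.38
tool_pos: [0.5377, 0.026, 0.1477]
orientation: [2.089, 2.335, 0.011]
force: [-0.1, 0.4, 0.1]
opening: 0.048
gripper_force: 0.0
```

```bash
python3 - <<'E'
from h import *
s=read_state();print(s["tool_pos"],s["force"],s["opening"])
weights()
print(goto((.43,-.36,.145),np.radians(-83.5)))
c=shot("wrist","w9.png")
for st,ce in blobs(c,(15,150,60),(30,255,255),150):
    if st[4]<9000: P=onz(c,*ce,.037)[:2]; print(st,((P-O)@CX).round(3),((P-O)@CY).round(3))
E
```

```text
[0.53767571 0.02599164 0.14774779] [-0.05035657  0.42040484  0.06797535] 0.047974053681588455
top [387, 258, 7, 6, 37] [390. 261.] [ 0.43  -0.358]
top [424, 287, 8, 8, 16] [426. 290.] [ 0.3302 -0.4811]
(array([-37.19, -14.86,  -0.09]), np.float64(89.85020613035955), np.float64(6.4))
[403, 0, 19, 68, 496] 0.037 0.096
[397, 84, 20, 22, 238] 0.038 0.053
[250, 175, 48, 57, 1943] -0.061 -0.029
[255, 231, 46, 52, 1710] -0.058 -0.074
```

Request:
play_rows(targets=[-4, 0, 0, 7, -8, -2, 0, 14, -12, -4, 0, 21, -16, -6, 0, 28, -20, -8, 0, 35, -24, -10, 0, 42, -28, -12, 0, 49, -32, -14, 0, 56], grip=4.5)

```text
t: 27.15
tool_pos: [0.4351, -0.2883, 0.1383]
orientation: [-2.95, -1.074, 0.002]
force: [0.8, -0.4, -0.1]
opening: 0.045
gripper_force: 0.0
```

```bash
python3 - <<'E'
from h import *
s=read_state();print(s["tool_pos"],s["q"].round(2))
print(goto((.43,-.36,.145),np.radians(-83.5)))
E
```

```text
[ 0.43508962 -0.28832708  0.13829646] [-0.68 -0.03  1.8   0.    1.37  0.19]
(array([-5.  ,  5.16, -0.68]), np.float64(33.502916234546454), np.float64(-50.0))
```

Request:
play_rows(targets=[-2, 2, 0, 7, -4, 4, 0, 14, -5, 5.2, 0, 21, -5, 5.2, 0, 28, -5, 5.2, 0, 33.5, -5, 5.2, 0, 33.5, -5, 5.2, 0, 33.5, -5, 5.2, 0, 33.5])

```text
t: 27.82
tool_pos: [0.4322, -0.3587, 0.1391]
orientation: [-3.134, -0.193, 0.002]
force: [0.4, -0.7, 0.8]
opening: 0.0452
gripper_force: 0.0
```

```bash
python3 - <<'E'
from h import *
c=shot("wrist");s=read_state()
for st,ce in blobs(c,(3,80,30),(35,255,255),200):
    if st[4]<6000: print(st,onz(c,*ce,.015)[:2].round(4))
print(s["tool_pos"],goto((.43,-.36,.005),np.radians(-83.5)))
E
```

```text
[270, 187, 27, 30, 623] [ 0.4293 -0.3626]
[160, 316, 23, 71, 870] [ 0.2671 -0.2735]
[376, 316, 22, 71, 887] [ 0.2934 -0.4824]
[123, 392, 416, 28, 5729] [ 0.2176 -0.4785]
[ 0.43239254 -0.358827    0.13941276] (array([-0.24,  0.1 , 13.44]), np.float64(0.5244680774676265), np.float64(-83.0))
```

Request:
play_rows(targets=[-0.3, 0.2, 3, 0.5, -0.3, 0.2, 6, 0.5, -0.3, 0.2, 9, 0.5, -0.3, 0.2, 11.5, 0.5, -0.3, 0.2, 13, 0.5, -0.3, 0.2, 13.4, 0.5, -0.3, 0.2, 13.4, 0.5, -0.3, 0.2, 13.4, 0.5])

```text
t: 28.53
tool_pos: [0.4304, -0.362, 0.007]
orientation: [3.136, 0.175, 0.001]
force: [0.4, -0.6, 0.4]
opening: 0.0451
gripper_force: 0.0
```

Request:
play_rows(targets=[0, 0, 0, 0, 0, 0, 0, 0, 0, 0, 0, 0, 0, 0, 0, 0, 0, 0, 0, 0], grip=0, grip_force=15)

```text
t: 28.95
tool_pos: [0.4304, -0.3623, 0.0071]
orientation: [3.135, 0.174, 0.002]
force: [-0.7, 0.1, 4.3]
opening: 0.0223
gripper_force: 15.0
```

Request:
play_rows(targets=[0, 0, -3, 0, 0, 0, -6, 0, 0, 0, -9, 0, 0, 0, -12, 0, 0, 0, -13, 0, 0, 0, -13, 0])

```text
t: 29.45
tool_pos: [0.4316, -0.3635, 0.1399]
orientation: [3.132, 0.174, 0.007]
force: [0.4, -0.4, -0.3]
opening: 0.0227
gripper_force: 14.9
```

```bash
python3 - <<'E'
from h import *
s=read_state();print(s["tool_pos"],s["force"],s["opening"]); weights()
print(goto((*cab(-.02,-.08),.14),np.radians(-83.5)))
E
```

```text
[ 0.43163395 -0.36345799  0.13994785] [ 0.39580181 -0.42424338 -0.25306689] 0.02270665533675225
top [424, 287, 8, 8, 16] [426. 290.] [ 0.3302 -0.4811]
(array([ 18.51, -32.45,  -0.33]), np.float64(-0.16015462832645339), np.float64(-83.7))
```

Request:
play_rows(targets=[1.8, -3.2, 0, 0, 3.6, -6.4, 0, 0, 5.4, -9.6, 0, 0, 7.2, -12.8, 0, 0, 9, -16, 0, 0, 11, -19.2, 0, 0, 13, -22.4, 0, 0, 15, -25.6, 0, 0])

```text
t: 30.17
tool_pos: [0.5494, -0.0885, 0.1329]
orientation: [-3.136, -0.173, 0.007]
force: [0.1, -0.6, -1.0]
opening: 0.0224
gripper_force: 14.9
```

Request:
play_rows(targets=[1.8, -3.4, 0, 0, 3.5, -6.8, 0, 0, 3.5, -6.8, 0, 0, 3.5, -6.8, 0, 0, 3.5, -6.8, 0, 0])

```text
t: 30.58
tool_pos: [0.5764, -0.0193, 0.1336]
orientation: [-3.137, -0.175, 0.006]
force: [-0.2, -0.5, 0.2]
opening: 0.0226
gripper_force: 14.9
```

```bash
python3 - <<'E'
from h import *
s=read_state();print(s["tool_pos"],s["force"],s["opening"])
print(goto((*cab(-.02,-.08),.022),np.radians(-83.5)))
E
```

```text
[ 0.5764433  -0.0193356   0.13363112] [-0.18514845 -0.5257351   0.23138293] 0.022572627142790274
(array([ 0.26,  0.04, 11.16]), np.float64(-0.10634048122294797), np.float64(-83.6))
```

Request:
play_rows(targets=[0.1, 0, 2.5, 0, 0.1, 0, 5, 0, 0.1, 0, 7.5, 0, 0.1, 0, 9.5, 0, 0.1, 0, 10.7, 0, 0.1, 0, 11, 0, 0.1, 0, 11, 0, 0.1, 0, 11, 0])

```text
t: 31.25
tool_pos: [0.5796, -0.0199, 0.0271]
orientation: [3.137, 0.172, 0.002]
force: [0.2, 0.3, 0.3]
opening: 0.0224
gripper_force: 14.9
```

Request:
play_rows(targets=[0, 0, 0.1, 0, 0, 0, 0.2, 0, 0, 0, 0.2, 0])

```text
t: 31.5
tool_pos: [0.5797, -0.0192, 0.0251]
orientation: [3.136, 0.174, 0.003]
force: [0.1, -0.2, -0.5]
opening: 0.0222
gripper_force: 14.9
```

Request:
play_rows(targets=[0, 0, 0, 0, 0, 0, 0, 0, 0, 0, 0, 0, 0, 0, -2, 0, 0, 0, -5, 0, 0, 0, -8, 0, 0, 0, -11, 0, 0, 0, -13, 0], grip=3.2)

```text
t: 32.17
tool_pos: [0.5801, -0.0192, 0.1577]
orientation: [3.136, 0.174, 0.005]
force: [0.7, 0.2, -0.4]
opening: 0.032
gripper_force: 0.0
```

```bash
python3 - <<'E'
from h import *
s=read_state();print(s["tool_pos"],s["force"],s["opening"]);weights()
c=shot("wrist","w10.png")
for st,ce in blobs(c,(15,150,60),(30,255,255),80):
    if st[4]<9000: P=onz(c,*ce,.035)[:2]; print(st,((P-O)@CX).round(3),((P-O)@CY).round(3))
print(goto((.4325,-.0212,.2),np.radians(6.5)))
E
```

```text
[ 0.58011127 -0.01922709  0.15773237] [ 0.74924425  0.17662886 -0.39388107] 0.032002006365585665
top [424, 287, 8, 8, 16] [426. 290.] [ 0.3302 -0.4811]
[0, 174, 30, 18, 355] -0.003 0.146
[43, 177, 39, 15, 434] -0.003 0.101
[248, 220, 44, 50, 1709] -0.058 -0.073
[196, 222, 45, 47, 1036] -0.056 -0.026
[43, 292, 29, 13, 108] -0.111 0.125
[13, 311, 33, 15, 92] -0.137 0.162
[401, 401, 53, 19, 376] -0.247 -0.238
[99, 407, 16, 13, 87] -0.251 0.103
[136, 409, 39, 11, 202] -0.249 0.049
(array([-14.85,  -1.47,  -4.16]), np.float64(89.84844692526836), np.float64(-83.7))
```

```bash
python3 - <<'E'
from h import *
c=shot("wrist")
h=cv2.cvtColor(c["image"],cv2.COLOR_RGB2HSV)
for n,p,z in [("small",(-.0206,-.0795),.045),("smallbody",(-.0206,-.0795),.03),("large",(-.06,-.12),.06),("mid1",(-.06,-.073),.055)]:
    u,v=proj(c,[*cab(*p),z]);print(n,u,v,h[int(v)-8:int(v)+9:4,int(u)-8:int(u)+9:4].tolist())
for st,ce in blobs(c,(8,110,30),(35,255,255),80): print(st)
E
```

```text
small 276.46679860662766 207.63771525397092 [[[18, 133, 224], [18, 136, 208], [18, 142, 171], [18, 134, 173], [18, 132, 183]], [[19, 135, 225], [18, 135, 191], [19, 136, 169], [17, 128, 140], [18, 125, 135]], [[18, 136, 220], [18, 137, 217], [18, 138, 220], [18, 139, 189], [18, 128, 132]], [[18, 136, 205], [18, 134, 200], [18, 141, 212], [18, 139, 198], [17, 135, 159]], [[16, 93, 195], [17, 125, 186], [18, 136, 176], [18, 137, 170], [18, 121, 167]]]
smallbody 276.525728756789 202.59840732586522 [[[14, 144, 175], [13, 144, 175], [14, 145, 176], [14, 143, 177], [14, 144, 174]], [[18, 137, 216], [18, 137, 201], [18, 136, 187], [19, 133, 191], [19, 139, 187]], [[19, 134, 224], [19, 137, 201], [18, 133, 142], [18, 124, 117], [18, 136, 139]], [[18, 136, 222], [18, 138, 204], [18, 138, 216], [18, 134, 196], [17, 134, 126]], [[19, 137, 209], [18, 138, 202], [18, 141, 220], [18, 135, 197], [18, 142, 149]]]
large 327.8449395560974 260.6730657046282 [[[27, 28, 101], [15, 43, 106], [18, 91, 152], [18, 131, 192], [18, 136, 195]], [[22, 38, 101], [23, 30, 103], [21, 35, 102], [19, 28, 100], [17, 4
[... 234 characters left out ...]
]]
mid1 268.51040363163986 258.32276610709926 [[[17, 148, 179], [17, 154, 151], [16, 148, 146], [18, 151, 132], [16, 159, 112]], [[16, 146, 177], [17, 155, 170], [16, 153, 162], [16, 152, 149], [17, 146, 129]], [[16, 154, 171], [16, 158, 171], [16, 155, 169], [16, 153, 162], [16, 144, 138]], [[17, 154, 166], [16, 158, 169], [17, 152, 169], [16, 153, 163], [16, 156, 137]], [[17, 159, 162], [15, 154, 157], [16, 161, 149], [16, 158, 137], [16, 144, 131]]]
[0, 0, 414, 273, 80715]
[0, 175, 28, 19, 380]
[300, 211, 60, 59, 2332]
[194, 221, 49, 50, 1516]
[0, 291, 194, 38, 2375]
[239, 293, 80, 40, 2813]
[191, 315, 18, 72, 658]
[350, 317, 16, 70, 641]
[336, 398, 169, 22, 2896]
[92, 406, 150, 14, 1531]
```

Request:
play_rows(targets=[-2, 0, -4, -7, -5, 0, -4, -14, -8, -0.5, -4, -21, -11, -1, -4, -28, -14, -1.4, -4, -35, -14.8, -1.5, -4, -42, -14.8, -1.5, -4, -49, -14.8, -1.5, -4, -56], grip=2.6)

```text
t: 32.98
tool_pos: [0.4288, -0.0204, 0.1925]
orientation: [-2.682, -1.633, 0.002]
force: [1.1, -0.3, 0.7]
opening: 0.0261
gripper_force: 0.0
```

Request:
play_rows(targets=[0, 0, 0, -7, 0, 0, 0, -14, 0, 0, 0, -21, 0, 0, 0, -28, 0, 0, 0, -34, 0, 0, 0, -34, 0, 0, 0, -34])

```text
t: 33.57
tool_pos: [0.4295, -0.0205, 0.1928]
orientation: [-2.098, -2.336, 0.002]
force: [0.3, -0.9, -0.3]
opening: 0.026
gripper_force: 0.0
```

```bash
python3 - <<'E'
from h import *
s=read_state();print(s["tool_pos"],s["force"],s["opening"],s["q"].round(2))
print(goto((.432,-.0212,.041),np.radians(6.5)))
c=shot("wrist")
h=cv2.cvtColor(c["image"],cv2.COLOR_RGB2HSV)
# handle: grey-dark bar, find by low sat & darker than marble
for v in (160,200,240): print(v,h[v,250:330:4,2].tolist())
for y in (-.03,-.055,-.08): print(proj(c,[*cab(-.165,y),.058]))
E
```

```text
[ 0.42948028 -0.02046868  0.19280999] [ 0.31010173 -0.8745064  -0.3118321 ] 0.02601635395431059 [-0.17 -0.33  1.97 -0.    1.51 -0.27]
(array([-0.11,  0.27, 15.18]), np.float64(-0.35035303290528086), np.float64(6.1))
160 [233, 233, 232, 231, 233, 231, 232, 184, 177, 166, 188, 232, 231, 229, 225, 225, 182, 163, 85, 87]
200 [235, 233, 227, 221, 219, 205, 200, 140, 182, 169, 146, 172, 166, 168, 168, 158, 163, 165, 77, 85]
240 [225, 221, 226, 231, 228, 231, 227, 157, 183, 168, 192, 232, 231, 230, 231, 229, 170, 153, 84, 87]
(np.float64(284.31964633640024), np.float64(155.67726572781362))
(np.float64(284.3620293144125), np.float64(185.35998530348522))
(np.float64(284.39624758660966), np.float64(213.75843755721098))
```

Request:
play_rows(targets=[0, 0.3, 4, 0, 0, 0.3, 8, 0, 0, 0.3, 11, 0, 0, 0.3, 13.5, 0, 0, 0.3, 15, 0, 0, 0.3, 15.1, 0, 0, 0.3, 15.1, 0])

```text
t: 34.2
tool_pos: [0.432, -0.0201, 0.0422]
orientation: [-2.096, -2.337, 0.002]
force: [0.1, -0.6, -0.0]
opening: 0.0263
gripper_force: 0.0
```

Request:
play_rows(targets=[0, 0, 0, 0, 0, 0, 0, 0, 0, 0, 0, 0, 0, 0, 0, 0], grip=0, grip_force=25)

```text
t: 34.53
tool_pos: [0.4344, -0.0205, 0.0446]
orientation: [2.094, 2.339, 0.002]
force: [-1.5, -0.2, 4.6]
opening: 0.009
gripper_force: 25.0
```

Request:
play_rows(targets=[0, 1, 0, 0, 0, 2, 0, 0, 0, 3.2, 0, 0, 0, 4.5, 0, 0, 0, 5.8, 0, 0, 0, 7, 0, 0, 0, 8.2, 0, 0, 0, 9.4, 0, 0])

```text
t: 35.2
tool_pos: [0.5277, -0.0096, 0.0445]
orientation: [2.095, 2.34, 0.001]
force: [-3.5, 1.3, 6.3]
opening: 0.0092
gripper_force: 25.0
```

Request:
play_rows(targets=[0, 1, 0, 0, 0, 1.8, 0, 0, 0, 2.2, 0, 0, 0, 2.2, 0, 0, 0, 2.2, 0, 0])

```text
t: 35.62
tool_pos: [0.5468, -0.0075, 0.0442]
orientation: [-2.093, -2.339, 0.005]
force: [-14.8, 0.7, 16.2]
opening: 0.0092
gripper_force: 25.0
```

Request:
play_rows(targets=[0, 0, 0, 0, 0, 0, 0, 0, 0, 0, 0, 0], grip=2.5)

```text
t: 35.87
tool_pos: [0.549, -0.0075, 0.0436]
orientation: [2.095, 2.34, 0.001]
force: [-0.3, 0.2, 0.2]
opening: 0.023
gripper_force: 0.0
```

Request:
play_rows(targets=[0, -0.2, -2, 0, 0, -0.2, -5, 0, 0, -0.2, -9, 0, 0, -0.2, -13, 0, 0, -0.2, -17, 0, 0, -0.2, -18, 0, 0, -0.2, -18, 0], grip=5)

```text
t: 36.45
tool_pos: [0.5494, -0.008, 0.2287]
orientation: [2.09, 2.335, 0.009]
force: [-0.0, 0.4, -0.0]
opening: 0.05
gripper_force: 0.0
```

```bash
python3 - <<'E'
from h import *
s=read_state();print(s["tool_pos"],s["force"],s["opening"])
c=shot("wrist")
h=cv2.cvtColor(c["image"],cv2.COLOR_RGB2HSV)
for y in (-.03,-.055,-.08):
    u,v=proj(c,[*cab(-.05,y),.058]); print(u,v,h[int(v),int(u)-24:int(u)+25:2,2].tolist())
print(goto((.590,.1752,.21),np.radians(6.5)))
E
```

```text
[ 0.54944452 -0.00795953  0.22871776] [-0.01750229  0.42040613 -0.03530124] 0.049952940219939776
275.692967218696 148.02804671473 [225, 226, 225, 223, 224, 224, 222, 226, 216, 153, 163, 173, 165, 139, 167, 224, 223, 224, 224, 223, 222, 222, 223, 218, 221]
275.8134605897296 174.88456945347212 [223, 222, 223, 222, 218, 219, 221, 221, 207, 160, 161, 175, 166, 141, 157, 224, 225, 225, 223, 223, 223, 224, 222, 222, 225]
275.9318035648741 200.71156588040222 [225, 225, 226, 224, 224, 225, 226, 223, 174, 143, 156, 175, 166, 146, 156, 225, 220, 223, 220, 222, 222, 220, 219, 219, 221]
(array([17.73,  6.18,  1.56]), np.float64(-0.16246974209498966), np.float64(6.3))
```

Request:
play_rows(targets=[4, 1.4, 0, 0, 8, 2.8, 0, 0, 12, 4.2, 0, 0, 16, 5.6, 0, 0, 17.7, 6.1, 1.5, 0, 17.7, 6.1, 1.5, 0, 17.7, 6.1, 1.5, 0])

```text
t: 37.08
tool_pos: [0.5856, 0.1758, 0.2041]
orientation: [-2.09, -2.341, 0.008]
force: [-0.5, 0.0, -0.4]
opening: 0.0498
gripper_force: 0.0
```

```bash
python3 - <<'E'
from h import *
s=read_state();print(s["tool_pos"],s["force"])
c=shot("wrist","w11.png")
for st,ce in blobs(c,(17,120,110),(32,255,255),80): print(st,ce.round(0),onz(c,*ce,.166).round(4))
print(proj(c,[.5902,.175,.166]),goto((.5903,.175,.1335),np.radians(6.5)))
E
```

```text
[0.5856138  0.17576314 0.20414495] [-0.50237569  0.04299245 -0.40979593]
[277, 134, 17, 57, 672] [286. 161.] [0.5829 0.2215 0.166 ]
[296, 229, 9, 21, 97] [300. 239.] [0.5969 0.1761 0.166 ]
[149, 318, 14, 67, 354] [154. 351.] [0.5093 0.0833 0.166 ]
[394, 318, 12, 28, 106] [401. 330.] [0.6716 0.1199 0.166 ]
[137, 394, 414, 26, 5535] [384. 411.] [0.6758 0.0491 0.166 ]
(np.float64(288.5491688325693), np.float64(239.82264533787094)) (array([-0.01,  0.44,  7.19]), np.float64(-0.10616797524810283), np.float64(6.4))
```

Request:
play_rows(targets=[0, 0.4, 2, 0, 0, 0.4, 4.5, 0, 0, 0.4, 6.2, 0, 0, 0.4, 6.9, 0, 0, 0.4, 6.9, 0, 0, 0.4, 6.9, 0])

```text
t: 37.63
tool_pos: [0.5917, 0.1745, 0.1396]
orientation: [2.097, 2.34, -0.0]
force: [0.6, -0.5, 0.9]
opening: 0.0499
gripper_force: 0.0
```

Request:
play_rows(targets=[0, 0, 0, 0, 0, 0, 0, 0, 0, 0, 0, 0, 0, 0, 0, 0, 0, 0, 0, 0], grip=0, grip_force=20)

```text
t: 38.05
tool_pos: [0.5916, 0.1755, 0.1397]
orientation: [2.095, 2.341, 0.0]
force: [-8.9, -1.0, 6.2]
opening: 0.0215
gripper_force: 4.9
```

Request:
play_rows(targets=[0, 0, -0.5, 0, 0, 0, -1, 0, 0, 0, -1.05, 0, 0, 0, -1.05, 0])

```text
t: 38.38
tool_pos: [0.5906, 0.1754, 0.1498]
orientation: [-2.094, -2.34, 0.003]
force: [-5.5, -0.8, -0.9]
opening: 0.0193
gripper_force: 20.0
```

Request:
play_rows(targets=[0, 0, 0.5, 0, 0, 0, 1.05, 0, 0, 0, 1.05, 0, 0, 0, 1.05, 0])

```text
t: 38.72
tool_pos: [0.5906, 0.1754, 0.1388]
orientation: [-2.094, -2.34, 0.002]
force: [-6.0, -0.5, -0.4]
opening: 0.0184
gripper_force: 20.0
```

Request:
play_rows(targets=[0, 0, 0, 0, 0, 0, 0, 0, 0, 0, 0, 0, 0, 0, 0.3, 0, 0, 0, 0.65, 0, 0, 0, 0.65, 0, 0, 0, 0.65, 0], grip=4)

```text
t: 39.3
tool_pos: [0.5913, 0.1754, 0.1322]
orientation: [-2.095, -2.341, 0.001]
force: [-0.3, -0.2, -1.1]
opening: 0.0401
gripper_force: 0.0
```

Request:
play_rows(targets=[0, 0, 0, 0, 0, 0, 0, 0, 0, 0, 0, 0, 0, 0, 0, 0, 0, 0, 0, 0], grip=0)

```text
t: 39.72
tool_pos: [0.5906, 0.1753, 0.1327]
orientation: [-2.094, -2.34, 0.003]
force: [-5.5, -1.0, 3.4]
opening: 0.0189
gripper_force: 20.0
```

Request:
play_rows(targets=[0, 0, -0.5, 0, 0, 0, -1, 0, 0, 0, -1.1, 0, 0, 0, -1.1, 0])

```text
t: 40.05
tool_pos: [0.5906, 0.1753, 0.1439]
orientation: [-2.094, -2.34, 0.002]
force: [-6.1, -1.4, -1.4]
opening: 0.019
gripper_force: 20.0
```

Request:
play_rows(targets=[-0.5, 0, 0, 0, -1, 0, 0, 0, -1.5, 0, 0, 0, -2, 0, 0, 0, -2.5, 0, 0, 0, -3, 0, 0, 0, -3.5, 0, 0, 0, -3.6, 0, 0, 0])

```text
t: 40.72
tool_pos: [0.5947, 0.1394, 0.1435]
orientation: [-2.094, -2.339, 0.002]
force: [-5.7, 2.7, -0.9]
opening: 0.0191
gripper_force: 20.0
```

Request:
play_rows(targets=[-0.1, 0, 0, 0, -0.2, 0, 0, 0, -0.2, 0, 0, 0])

```text
t: 40.97
tool_pos: [0.5948, 0.1393, 0.1436]
orientation: [-2.092, -2.339, -0.001]
force: [-6.1, 7.5, -1.2]
opening: 0.0188
gripper_force: 20.0
```

Request:
play_rows(targets=[0, 0, 0.4, 0, 0, 0, 0.8, 0, 0, 0, 1.1, 0, 0, 0, 1.1, 0, 0, 0, 1.1, 0])

```text
t: 41.38
tool_pos: [0.5948, 0.1392, 0.1327]
orientation: [-2.092, -2.34, -0.001]
force: [-6.1, 6.9, -0.4]
opening: 0.0186
gripper_force: 20.0
```

Request:
play_rows(targets=[0, 0, 0, 0, 0, 0, 0, 0, 0, 0, 0, 0, 0, 0, -1, 0, 0, 0, -4, 0, 0, 0, -7, 0, 0, 0, -10, 0, 0, 0, -10, 0], grip=5)

```text
t: 42.05
tool_pos: [0.5993, 0.138, 0.242]
orientation: [2.09, 2.335, 0.015]
force: [2.1, 0.6, 0.2]
opening: 0.0503
gripper_force: 0.0
```

```bash
python3 - <<'E'
from h import *
print(goto((.50,.06,.26)),read_state()["tool_pos"])
E
```

```text
(array([ -6.65, -10.71,  -1.93]), None, np.float64(6.3)) [0.59934926 0.13795041 0.24202613]
```

Request:
play_rows(targets=[-2, -3.3, -1.8, 1, -2, -3.3, -1.8, 1, -2, -3.3, -1.8, 1, -2, -3.3, -1.8, 1])

```text
t: 42.38
tool_pos: [0.5658, 0.114, 0.2518]
orientation: [2.115, 2.321, 0.003]
force: [0.7, -0.6, 1.0]
opening: 0.0504
gripper_force: 0.0
```

```bash
python3 - <<'E'
from h import *
s=read_state();print(s["tool_pos"],s["t"])
c=shot("wrist","w12.png");weights()
a=cv2.imread("pics/w2.png")[55:325,230:430];b=cv2.imread("pics/w12.png")[55:325,230:430]
cv2.imwrite("pics/fin.png",cv2.resize(np.hstack([a,b]),None,fx=2,fy=2,interpolation=cv2.INTER_CUBIC))
E
```

```text
[0.56577785 0.11404403 0.25180943] 42.3833
top [424, 287, 8, 8, 16] [426. 290.] [ 0.3302 -0.4811]
```

View pics/fin.png

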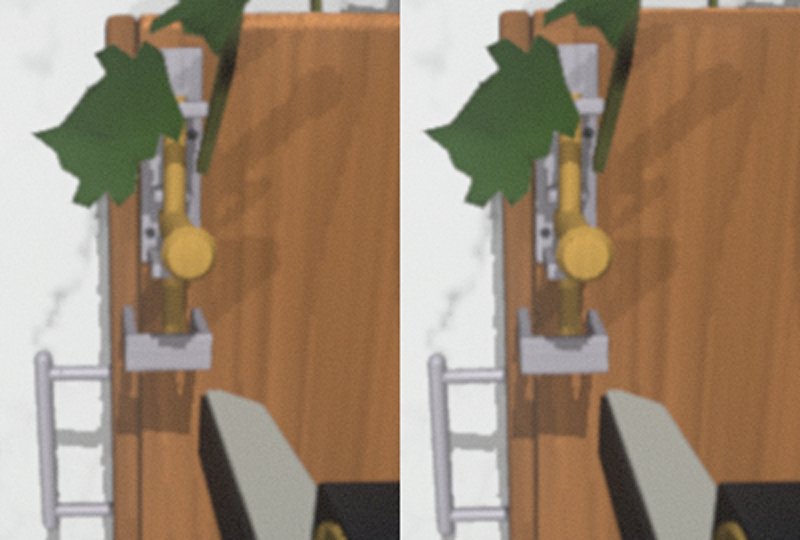

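The final view (right) matches the starting view (left): the bolt runs through the staple with its cap in the same place, the drawer is shut, and the top camera finds no weights left on the worktop. Handing in.

```bash
python3 -c "
from plant import workorder;print(workorder.close_job())"
```

```text
the job is handed in; nothing more can be done
None
```

All four weights are in the drawer, the drawer is shut and bolted with the bolt home and down, the shaker, jam jar and mug were left alone, and the job was handed in at about 42 s; no verdict came back.

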